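# Store the empty tubs mouth down

## Robot

A 6-joint arm with a two-finger parallel gripper is mounted at the origin on a cart in front of the work surface, level with it; the furniture and walls round the work are solid. World frame = base frame: x ahead of the robot, y to its left, z up, the work surface at z = 0. Lengths are in m, angles in rad, forces in N, time in s.
With the tool pointing down it reaches from about 0.375 to 0.9 m from the base axis. Payload 3.1 kg.
Tool frame: the origin (TCP) lies on the mounting face of the last link; the fingertips stand 182 mm ahead of it and the grasp point (between the pads) lies 164 mm ahead of it; z points along the fingers, y is the direction in which the jaws open and shut (so a half turn about z gives the same grasp; the last joint's range is limited). The gripper opens to 87 mm and grips with 3 to 60 N. Pads are 19 mm wide; open, the fingers measure 117 mm over their backs; the gripper's body (75 mm by 190 mm) begins 51 mm behind the grasp point.
Start: joints at [-1.524, 0.527, 1.433, -0, 1.181, -0.178], TCP at [0.14, -0.609, 0.405] pointing down, gripper open.
Joint ranges: [-3.08, 3.08], [-0.75, 2.2], [0.22, 2.44], [-1.43, 4.57], [0, 2.65], [-2.85, 2.85]. Speed limits (rad/s): [2.79, 2.79, 3.14, 3.14, 3.14, 3.14].

## Interface

Orientations are given as a unit quaternion [x, y, z, w].
In Python, from rig import robot, camera, camera_model gives the robot as it stands.
- The arm moves only by the tool drive_tool, never from a script. Its argument "plan" is a list that holds one entry, the list of rows, each a list of 6 numbers: the shift along the world's x, y, z in units of 2.5 cm (1.0 is 2.5 cm), then the turn, a rotation vector about the world's x, y, z in units of 6 degrees (1.0 is 6 degrees). A call has 1 to 8 rows; each row shifts and turns the commanded pose from where the row before left it; what a row does not reach is not made up. A row lasts 1/8 s, in which the tool goes at most 62.5 mm and 10.7 degrees, less where a joint would pass 70% of its speed; a pose out of reach is approached as far as the arm can. A call with a number of a shift or a turn outside -1 to 1 is refused whole. A call with a gripper value outside its range is refused whole. "grip" is the closure, from 0 (fully open) to 1 (shut), set as the call begins (left out, the last holds). The fingers move at their own pace and stop on an object; "force" is the grip in N (left out, the last holds). Time passes only in rows, so rows that do not move let the fingers close. It gives the time, the measured TCP pose, the force and the opening at its end, in the units of the state.
- robot.get_obs(): the state, without advancing time (a new reading comes with each control period).
- camera(name): name is "scene" or "top" or "wrist"; returns the picture (420x560x3 uint8, red, green, blue); there is no depth.
- camera_model(name): a dict with "K" (3x3 intrinsics, pixels), "k1" (the pictures are not rectified: a ray, as slopes to the right and down, at radius r is drawn at 1 + k1 r^2 times it, then the intrinsics apply), "world_to_cam" (4x4, takes a point from world to camera coordinates); the wrist camera has in their place "tool_from_camera" (4x4, takes a point from camera to tool coordinates, whose origin is the TCP and whose axes are the flange's). Camera axes: x right, y up, looking along -z (the intrinsics and any distortion apply to the point x, -y, -z); pixel columns grow to the right and rows downward; lengths in m; the calibration is good to about 2 mm. A picture is of the moment at which its call begins: read the wrist's pose just before it. camera_model takes no time and is no camera call.
- robot.hand_in(): hands the job in, once; it reports no verdict.
The state is a dict: "time": time; "q": joint angles; "joint_velocities": joint speeds; "joint_torque": joint torques, N m; "position": TCP position; "tool_rot": TCP orientation; "ft_force": force on the tool from outside, world axes, zero at the start; "moment": the same for the moment, N m; "grip_width": finger opening in m.
Only numpy, scipy, OpenCV 4.12 (cv2) and the standard library are available. Lean on these libraries where they do the work, as an engineer would, in place of code of your own. Each camera call takes 0.05 s, during which the arm holds its last target.

## Task

Turn the two empty square tubs upside down and store them in the two-lane stand so that no dust gets in: one in each lane, mouth flat down on the lane's floor, and pushed back until it meets the stand's high back wall. The tub of bolts stays as it is, and the other things on the bench stay where they are.

Things in the scene. Friction and masses are not known exactly. Their poses are not given: they have to be found in the camera images.
- tub_1: One of the two empty tubs: open-topped square tub of stiff grey plastic, 56 x 56 mm, 96 mm tall, walls 3 mm, about 0.11 kg, standing mouth up at the start. Origin: centre of its underside; z points to the mouth, x and y square to its sides. Pushed level near its top it tips over its far bottom edge rather than sliding, and lies stably on its side.
- tub_2: The other empty tub, the same in every way: 56 x 56 x 96 mm, walls 3 mm, origin at the centre of its underside, z towards its mouth; it stands mouth up at the start. Either tub may go in either lane.
- full_tub: Tub of the same shape filled with steel bolts to near its rim (0.4 kg), mouth up; leave it. Origin: centre of its underside. The three tubs and the small box start in a rough square, two rows and two columns about 0.14 m apart, in any arrangement; to its left (+y) and right (-y) the bench is clear for 0.12 m or more from their sides.
- small_box: Small closed cardboard box, 50 x 50 mm, 66 mm tall; a bystander. Origin: centre of its underside.
- stand: Fixed aluminium stand, 150 (x) by 152 mm (y). Origin: centre of its underside; x runs from the open front to the back wall, y to the left. Floor 4 mm thick; two lanes along x, 70 mm wide inside, centre lines at y = +37 and -37 mm, with a rib between and lips at the sides, 4 mm thick, tops 16 mm above the bench. Back wall: 90 mm high, its front face at x = +71 mm. Front edge at x = -75 mm.
- lane_left (a point): Point on the floor of the left (+y) lane (4 mm above the bench), 28 mm in front of the back wall, on the lane's centre line: the centre of a tub that is fully home lies over it. Axes as the stand's.
- lane_right (a point): The same point for the right (-y) lane. Behind the stand, beyond it, a fixed blue tube-framed shelf with things on it begins 0.63 m ahead of the robot (+x), for y above 0.04 m; its front tube is 0.27 m above the bench.
- glue_bottle: White glue bottle with a red nozzle, 42 mm across, 112 mm tall, standing beyond the tubs; a bystander. Origin: centre of its underside.
- screwdriver: Screwdriver lying on the bench to the left of the stand, 200 mm long, 27 mm high, handle towards its +y axis; a bystander. Origin: centre of its outline, on the bench.
Not all that is in view belongs to the job. Leave any blue or purple look-alike of the tub_1 alone.

How it is judged:
At the end, for the whole second after the job is handed in: Both empty tubs rest upside down (within 0.06 rad) on the floor of the stand, one in each lane, their rear faces within 7 mm of the back wall, and at rest ((((x of tub_1 in the frame of lane_left between -0.007 and 0.004 m and y of tub_1 in the frame of lane_left between -0.011 and 0.011 m and z of tub_1 in the frame of lane_left between 0.092 and 0.1 m) and (x of tub_2 in the frame of lane_right between -0.007 and 0.004 m and y of tub_2 in the frame of lane_right between -0.011 and 0.011 m and z of tub_2 in the frame of lane_right between 0.092 and 0.1 m)) or ((x of tub_2 in the frame of lane_left between -0.007 and 0.004 m and y of tub_2 in the frame of lane_left between -0.011 and 0.011 m and z of tub_2 in the frame of lane_left between 0.092 and 0.1 m) and (x of tub_1 in the frame of lane_right between -0.007 and 0.004 m and y of tub_1 in the frame of lane_right between -0.011 and 0.011 m and z of tub_1 in the frame of lane_right between 0.092 and 0.1 m))) and angle between each of tub_1, tub_2's own z axis and vertical above 3.08 rad and linear speed of each of tub_1, tub_2 below 0.02 m/s); the robot touches nothing.
It fails at once if the tub of bolts is tipped (angle between full_tub's own z axis and vertical above 0.35 rad).
It fails at once if the tub of bolts is shifted by more than 30 mm (distance of full_tub from where it was at the start of the episode above 0.03 m).
It fails at once if the small cardboard box is shifted by more than 30 mm (distance of small_box from where it was at the start of the episode above 0.03 m).
It fails at once if the glue bottle is shifted by more than 30 mm (distance of glue_bottle from where it was at the start of the episode above 0.03 m).
It fails at once if the screwdriver is shifted by more than 30 mm (distance of screwdriver from where it was at the start of the episode above 0.03 m).
It also fails if it takes over 72 s, if anything falls off the work surface, if the arm or the gripper's body presses on something with over 40 N, if the wrist force passes 120 N, or if a joint passes its speed limit or range.

## Working session

There is one attempt and no reset: what is moved stays moved. The work goes in short steps, Python scripts to look and compute and a tool call to move; the robot and the scene stay as the last step left them, time stands still between calls to the robot, and variables do not carry over. Pictures are saved under pics/ and viewed, and the job is handed in when it is done.

Besides the shell and the picture viewer there is one more tool, called after "Emit:" as a command line: name --argument value ..., lists and objects as JSON in quotes. drive_tool: Moves the arm, as the interface text tells. Shifts and turns lie within -1 to 1; 1 stands for 2.5 cm of shift or 6 degrees of turn. Its arguments: {"type":"object","properties":{"plan":{"type":"array","items":{"type":"array","items":{"type":"array","items":{"type":"number","minimum":-1,"maximum":1}}}},"grip":{"type":"number"},"force":{"type":"number"}},"required":["plan"]}

```bash
ls; mkdir -p pics; python3 - <<'E'
from rig import robot, camera, camera_model
import cv2
for n in ("scene","top"):
    cv2.imwrite(f"pics/{n}0.png",camera(n)[:,:,::-1])
    m=camera_model(n);print(n,m)
print(camera_model("wrist"));print(robot.get_obs())
E
```

```text
pics
scene {'K': array([[437.01584912,   0.        , 277.90166919],
       [  0.        , 437.01584912, 197.87853102],
       [  0.        ,   0.        ,   1.        ]]), 'k1': -0.07171268841415823, 'world_to_cam': array([[-0.5480905 , -0.83632277, -0.01268956,  0.31262476],
       [ 0.63191668, -0.4239755 ,  0.64878817, -0.42333809],
       [-0.54797638,  0.34757589,  0.76086325, -0.94558424],
       [ 0.        ,  0.        ,  0.        ,  1.        ]])}
top {'K': array([[439.65498068,   0.        , 280.7920485 ],
       [  0.        , 439.65498068, 216.77323342],
       [  0.        ,   0.        ,   1.        ]]), 'k1': -0.0042995876608710095, 'world_to_cam': array([[ 0.02605823, -0.99965392, -0.00360752, -0.02712268],
       [ 0.9868743 ,  0.02514943,  0.15952   , -0.61129232],
       [-0.15937407, -0.00771697,  0.98718811, -1.35258932],
       [ 0.        ,  0.        ,  0.        ,  1.        ]])}
{'K': array([[318.86344315,   0.        , 282.42902254],
       [  0.        , 318.86344315, 210.58532477],
       [  0.        ,   0.        ,   1.        ]]), 'k1': -0.01318054565
[... 354 characters left out ...]
00000000e+00]])}
{'time': 0.1, 'q': array([-1.52350362e+00,  5.28403408e-01,  1.43376806e+00, -4.77160770e-05,
        1.18140777e+00, -1.78514871e-01]), 'joint_velocities': array([-0.00013688, -0.00092981, -0.0022989 , -0.00016816, -0.0014289 ,
        0.00069397]), 'joint_torque': array([-2.49628711e-04, -4.40984774e+01, -1.77150679e+01,  6.34505949e-02,
        5.33890666e-02, -4.53953658e-05]), 'position': array([ 0.13993308, -0.6088209 ,  0.40385252]), 'tool_rot': array([ 9.93631621e-01,  1.12673040e-01,  4.31088535e-05, -9.92604676e-04]), 'ft_force': array([-1.17868857,  0.11523172, -0.4692613 ]), 'moment': array([0.04234662, 0.01169415, 0.00567166]), 'grip_width': 0.08726342764709728}
```

View pics/scene0.png

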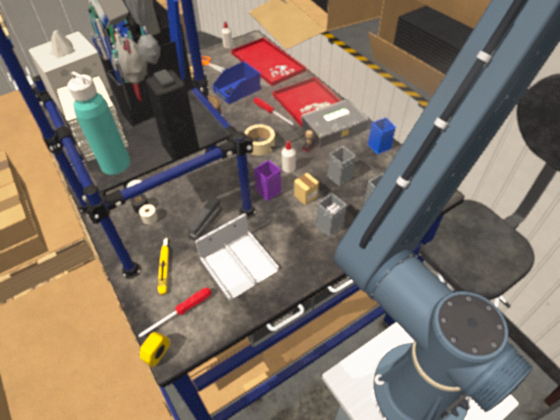

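View pics/top0.png

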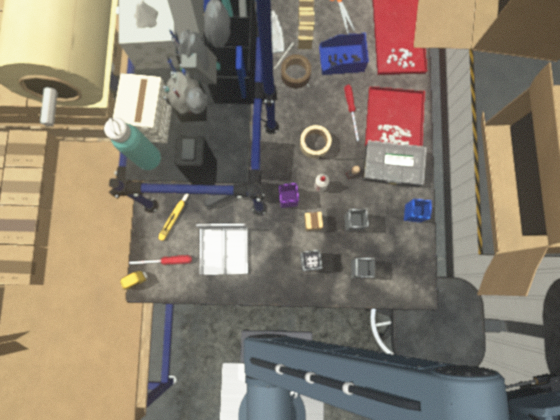

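```bash
cat > h.py <<'E'
import numpy as np, cv2
from rig import robot, camera, camera_model
def px2ray(n,uv):
    m=camera_model(n);K=m["K"];k1=m["k1"]
    d=np.array([(uv[0]-K[0,2])/K[0,0],(uv[1]-K[1,2])/K[1,1]])
    p=d.copy()
    for _ in range(20): p=d/(1+k1*(p@p))
    ray=np.array([p[0],-p[1],-1.])
    if n=="wrist":
        from scipy.spatial.transform import Rotation as R
        o=robot.get_obs() if not hasattr(px2ray,'obs') else px2ray.obs
        T=np.eye(4);T[:3,:3]=R.from_quat(o["tool_rot"]).as_matrix();T[:3,3]=o["position"]
        C=T@m["tool_from_camera"]
    else: C=np.linalg.inv(m["world_to_cam"])
    return C[:3,3],C[:3,:3]@ray
def onz(n,uv,z):
    o,r=px2ray(n,uv); return o+r*(z-o[2])/r[2]
def w2px(n,P):
    m=camera_model(n);c=m["world_to_cam"]@np.append(P,1);s=np.array([c[0],-c[1]])/-c[2]
    s=s*(1+m["k1"]*(s@s));return m["K"][0,0]*s+m["K"][:2,2]
def crop(n,x0,y0,x1,y1,f,out,im=None):
    im=camera(n)[:,:,::-1] if im is None else im
    cv2.imwrite(out,cv2.resize(im[y0:y1,x0:x1],None,fx=f,fy=f,interpolation=cv2.INTER_CUBIC))
E
python3 - <<'E'
from h import *
t=cv2.imread("pics/top0.png");s=cv2.imread("pics/scene0.png")
crop("top",180,180,440,310,3,"pics/topc.png",t)
crop("scene",180,110,440,310,3,"pics/scc.png",s)
E
```

```text
(no output)
```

View pics/topc.png

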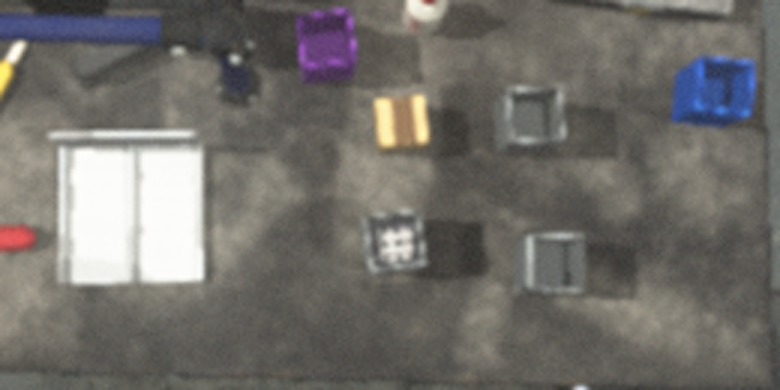

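View pics/scc.png

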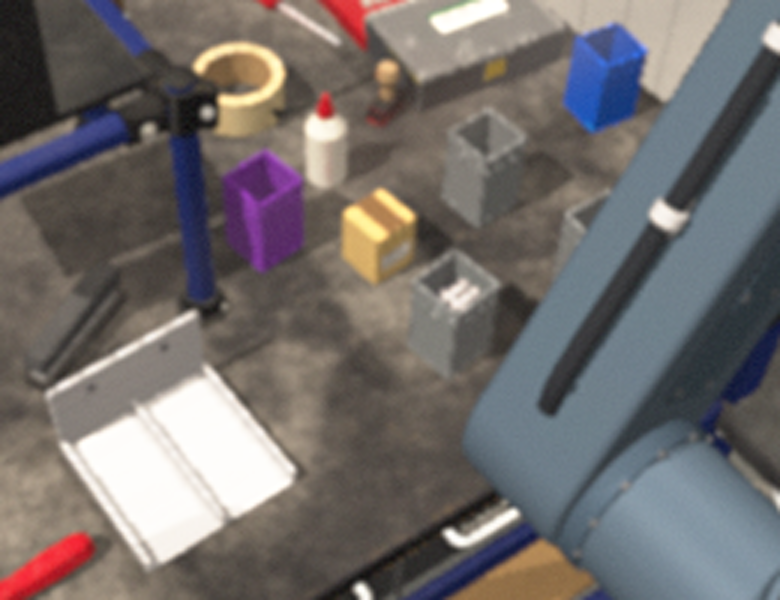

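```bash
python3 - <<'E'
from h import *
f=lambda x,y:(180+x/3-1/3,180+y/3-1/3)
for n,pts,z in [("A",[(503,88),(565,88),(567,146),(503,145)],.096),("B",[(529,235),(584,235),(584,293),(527,291)],.096),("full",[(365,215),(420,212),(427,268),(372,273)],.096),("box",[(375,97),(427,95),(429,147),(378,148)],.066),
 ("stand lips front",[(57,283),(207,281)],.016),("stand wall top",[(49,134),(195,132)],.09),("glue",[(426,5)],.1)]:
    P=[onz("top",f(*p),z)[:2].round(4) for p in pts];print(n,[list(map(float,p)) for p in P],np.mean(P,0).round(4))
E
```

```text
A [[0.6337, -0.2165], [0.6354, -0.2802], [0.5752, -0.2819], [0.5745, -0.2166]] [ 0.6047 -0.2488]
B [[0.4834, -0.243], [0.4848, -0.2986], [0.4267, -0.2981], [0.4272, -0.241]] [ 0.4555 -0.2702]
full [[0.4994, -0.0769], [0.5039, -0.1326], [0.4476, -0.1403], [0.4412, -0.0851]] [ 0.473  -0.1087]
box [[0.6262, -0.0864], [0.6297, -0.141], [0.5746, -0.1437], [0.5722, -0.0904]] [ 0.6007 -0.1154]
stand lips front [[0.425, 0.2468], [0.4313, 0.0868]] [0.4282 0.1668]
stand wall top [[0.5749, 0.2494], [0.5808, 0.0992]] [0.5778 0.1743]
glue [[0.7184, -0.1359]] [ 0.7184 -0.1359]
```

Emit:
drive_tool --plan '[[[0.8, 1, 0, 0, 0, 0.8], [0.8, 1, 0, 0, 0, 0.8], [0.8, 1, 0, 0, 0, 0.8], [0.8, 1, 0, 0, 0, 0.8], [0.8, 1, 0, 0, 0, 0.8], [0.8, 1, 0, 0, 0, 0.8], [0.8, 1, 0, 0, 0, 0.8], [0.8, 1, 0, 0, 0, 0.8]]]' --grip 1 --force 10

```text
time: 1.1
position: [0.3005, -0.4081, 0.4044]
tool_rot: [0.901, 0.434, 0.0, -0.0]
ft_force: [0.8, -0.5, -0.0]
grip_width: 0.0147
```

Emit:
drive_tool --plan '[[[0.8, 1, 0, 0, 0, 0.8], [0.8, 1, 0, 0, 0, 0.8], [0.8, 1, 0, 0, 0, 0.8], [0.8, 1, 0, 0, 0, 0.8], [0.8, 1, 0, 0, 0, 0.8], [0.8, 1, 0, 0, 0, 0.8], [0.8, 1, 0, 0, 0, 0.8], [0.8, 1, 0, 0, 0, 0.8]]]'

```text
time: 2.1
position: [0.4604, -0.2081, 0.4045]
tool_rot: [0.708, 0.706, -0.0, -0.0]
ft_force: [-0.5, -1.0, -0.4]
grip_width: 0.0003
```

```bash
python3 - <<'E'
from h import *
o=robot.get_obs();print(o)
cv2.imwrite("pics/w1.png",camera("wrist")[:,:,::-1]);cv2.imwrite("pics/t1.png",camera("top")[:,:,::-1])
import pickle;pickle.dump(o,open("o1.pkl","wb"))
E
```

```text
{'time': 2.1, 'q': array([-6.46055984e-01,  3.67688585e-01,  1.72848989e+00, -1.90577335e-05,
        1.04612878e+00, -6.44186252e-01]), 'joint_velocities': array([ 0.52304631,  0.07747599, -0.13286876, -0.00154055,  0.05415559,
       -0.14314664]), 'joint_torque': array([ -1.83854889, -34.96653914, -15.00897825,   0.04534711,
         0.10857676,   0.09678896]), 'position': array([ 0.46040477, -0.20813076,  0.40447027]), 'tool_rot': array([ 7.07764103e-01,  7.06448758e-01, -5.81216642e-05, -3.52640650e-04]), 'ft_force': array([-0.51239005, -1.00196783, -0.3515441 ]), 'moment': array([-0.05706515, -0.09529834, -0.00283583]), 'grip_width': 0.00027657483735972585}
```

View pics/w1.png

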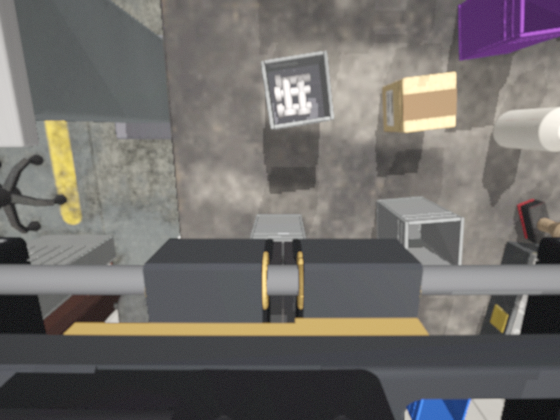

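```bash
python3 - <<'E'
from h import *
import pickle
px2ray.obs=pickle.load(open("o1.pkl","rb"))
for n,uv,z in [("B rim",(248,235),.096),("B rim",(306,235),.096),("B bot",(257,215),0),("B bot",(301,214),0),("A rim",(405,221),.096),("A rim",(460,217),.096),("A bot",(376,200),0),("A bot",(430,198),0),
 ("full",(263,62),.096),("full",(322,52),.096),("full",(331,118),.096),("full",(270,129),.096),("box",(386,77),.066),("box",(455,72),.066),("box",(456,126),.066),("box",(399,133),.066)]:
    print(n,onz("wrist",uv,z).round(4))
E
python3 -c "
import cv2;from h import *
crop('w',220,180,480,280,3,'pics/w1c.png',cv2.imread('pics/w1.png'))"
```

```text
B rim [ 0.4279 -0.2374  0.096 ]
B rim [ 0.483  -0.2375  0.096 ]
B bot [ 0.4288 -0.2441  0.    ]
B bot [ 0.4836 -0.2429  0.    ]
A rim [ 0.5759 -0.2238  0.096 ]
A rim [ 0.6274 -0.22    0.096 ]
A bot [ 0.5758 -0.2252  0.    ]
A bot [ 0.6423 -0.2227  0.    ]
full [ 0.4447 -0.0857  0.096 ]
full [ 0.4936 -0.0781  0.096 ]
full [ 0.5029 -0.1307  0.096 ]
full [ 0.4499 -0.1399  0.096 ]
box [ 0.5571 -0.0931  0.066 ]
box [ 0.621  -0.0886  0.066 ]
box [ 0.6283 -0.1372  0.066 ]
box [ 0.5737 -0.1438  0.066 ]
```

View pics/w1c.png

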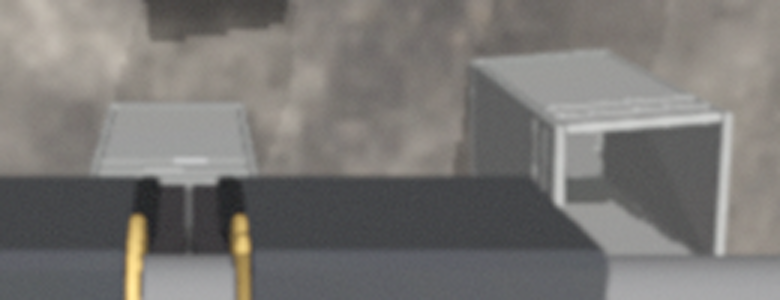

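Emit:
drive_tool --plan '[[[-0.2, 0.9, -0.5, 0, 0, 0], [0, 0, -1, 0, 0, 0], [0, 0, -1, 0, 0, 0], [0, 0, -1, 0, 0, 0], [0, 0, -1, 0, 0, 0], [0, 0, -1, 0, 0, 0], [0, -1, 0, 0, 0, 0], [0, -0.6, 0, 0, 0, 0]]]'

```text
time: 3.2
position: [0.4547, -0.2281, 0.2668]
tool_rot: [0.709, 0.705, -0.0, -0.0]
ft_force: [0.2, -0.5, -0.1]
grip_width: 0.0002
```

Emit:
drive_tool --plan '[[[0, -0.4, 0, 0, 0, 0], [0, -0.4, 0, 0, 0, 0], [0, -0.4, 0, 0, 0, 0], [0, -0.4, 0, 0, 0, 0], [0, -0.4, 0, 0, 0, 0], [0, -0.4, 0, 0, 0, 0], [0, -0.4, 0, 0, 0, 0], [0, 0, 0, 0, 0, 0]]]'

```text
time: 4.2
position: [0.455, -0.2976, 0.2672]
tool_rot: [0.709, 0.705, -0.0, 0.0]
ft_force: [0.3, 0.9, -0.4]
grip_width: 0.0007
```

```bash
python3 - <<'E'
from h import *
o=robot.get_obs();print(o['q'],o['position'],o['time'])
w=camera("wrist")[:,:,::-1]; s=camera("scene")[:,:,::-1]
cv2.imwrite("pics/c2.png",np.hstack([w,s])[::1,::1][:, :]); cv2.imwrite("pics/c2.png",cv2.resize(np.hstack([w,s[:,180:440]]),(800,410)))
E
```

```text
[-7.84723340e-01  6.22513553e-01  1.75315639e+00 -4.95541722e-05
  7.65119772e-01 -7.79090886e-01] [ 0.4550373  -0.29755767  0.26722888] 4.2
```

View pics/c2.png

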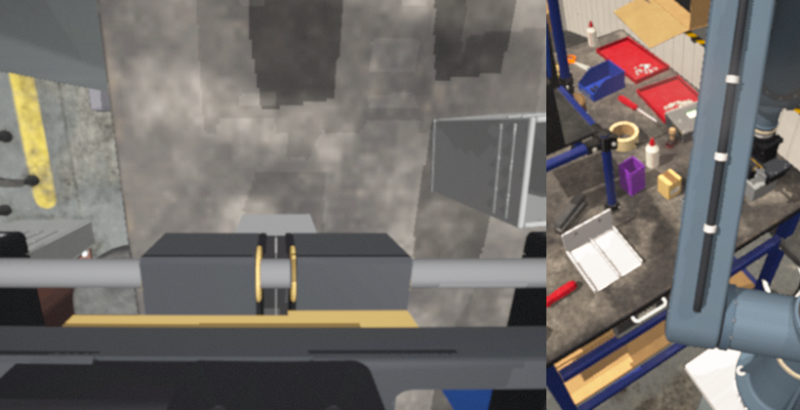

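Emit:
drive_tool --plan '[[[0, 0.5, 1, 0, 0, 0], [0, 0.8, 1, 0, 0, 0], [0.6, 1, 1, 0, 0, 0], [1, 1, 0, 0, 0, 0], [1, 0.7, 0, 0, 0, 0], [1, 0.7, 0, 0, 0, 0], [1, 0, 0, 0, 0, 0.4], [1, 0, 0, 0, 0, 0]]]'

```text
time: 5.3
position: [0.5955, -0.178, 0.3421]
tool_rot: [0.693, 0.721, -0.0, -0.0]
ft_force: [0.2, -0.3, 0.4]
grip_width: 0.0002
```

```bash
python3 - <<'E'
from h import *
o=robot.get_obs();print(o['q'],o['position'],o['time'])
w=camera("wrist")[:,:,::-1]; s=camera("top")[:,:,::-1]
cv2.imwrite("pics/c3.png",cv2.resize(np.hstack([w,s[:,240:440]]),None,fx=1,fy=1))
E
```

```text
[-4.69949858e-01  5.96335234e-01  1.50056092e+00  5.72346589e-07
  1.04573048e+00 -5.08880502e-01] [ 0.59550534 -0.17796223  0.34208058] 5.3
```

View pics/c3.png

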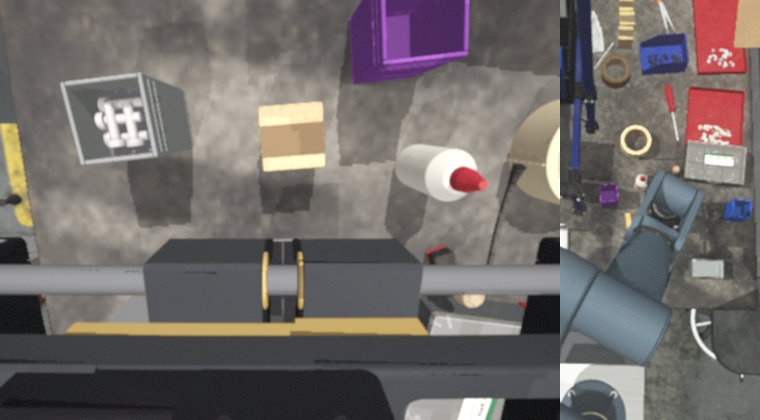

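```bash
python3 - <<'E'
from h import *
f=lambda x,y:(180+x/3-1/3,180+y/3-1/3)
for p,z in [((673,122),0),((678,62),0),((725,126),0.0),((702,60),.096),((755,60),.096),((750,125),.096),((697,122),.096)]: print(onz("top",f(*p),z).round(3))
im=cv2.imread("pics/c3.png")
E
```

```text
[ 0.618 -0.417  0.   ]
[ 0.686 -0.424  0.   ]
[ 0.615 -0.474  0.   ]
[ 0.668 -0.422  0.096]
[ 0.67  -0.476  0.096]
[ 0.602 -0.469  0.096]
[ 0.603 -0.415  0.096]
```

Emit:
drive_tool --plan '[[[0.35, 0, -1, 0, 0, 0], [0, 0, -1, 0, 0, 0], [0, 0, -1, 0, 0, 0], [0, -0.6, 0, 0, 0, 0], [0, -0.6, 0, 0, 0, 0], [0, -0.4, 0, 0, 0, 0], [0, -0.4, 0, 0, 0, 0], [0, -0.4, 0, 0, 0, 0]]]'

```text
time: 6.4
position: [0.6037, -0.2399, 0.2679]
tool_rot: [0.694, 0.72, 0.0, 0.0]
ft_force: [1.0, 1.0, 0.8]
grip_width: 0.0003
```

Emit:
drive_tool --plan '[[[0, -0.4, 0, 0, 0, 0], [0, -0.4, 0, 0, 0, 0], [0, -0.4, 0, 0, 0, 0], [0, -0.4, 0, 0, 0, 0], [0, 0, 0, 0, 0, 0], [0, 0, 1, 0, 0, 0], [0, 1, 1, 0, 0, 0], [0, 1, 1, 0, 0, 0]]]'

```text
time: 7.4
position: [0.6035, -0.2284, 0.3428]
tool_rot: [0.694, 0.72, 0.0, -0.0]
ft_force: [-0.2, 0.7, 0.2]
grip_width: 0.0005
```

Emit:
drive_tool --plan '[[[-1, 1, 1, 0, 0, 0], [-1, 1, 1, 0, 0, 0], [-1, 1, 0, 0, 0, 0], [-1, 1, 0, 0, 0, 0], [-1, 1, 0, 0, 0, 0], [-1, 1, 0, 0, 0, 0], [0, 0, 0, 0, 0, 0], [0, 0, 0, 0, 0, 0]]]' --grip 0

```text
time: 8.4
position: [0.4544, -0.0793, 0.3927]
tool_rot: [0.694, 0.72, 0.0, 0.001]
ft_force: [0.6, 0.2, -0.0]
grip_width: 0.0724
```

```bash
python3 - <<'E'
from h import *
import pickle
o=robot.get_obs();print(o['q'],o['position'],o['time']);pickle.dump(o,open("o4.pkl","wb"))
w=camera("wrist")[:,:,::-1]; s=camera("top")[:,:,::-1]
cv2.imwrite("pics/w4.png",w);cv2.imwrite("pics/t4.png",s)
cv2.imwrite("pics/c4.png",cv2.resize(s[160:320,180:440],None,fx=3,fy=3,interpolation=cv2.INTER_CUBIC))
E
```

```text
[-4.15786795e-01  3.26160362e-01  1.84421389e+00 -1.07380969e-04
  9.68978541e-01 -4.53512243e-01] [ 0.45435522 -0.07928458  0.39270674] 8.4
```

View pics/c4.png

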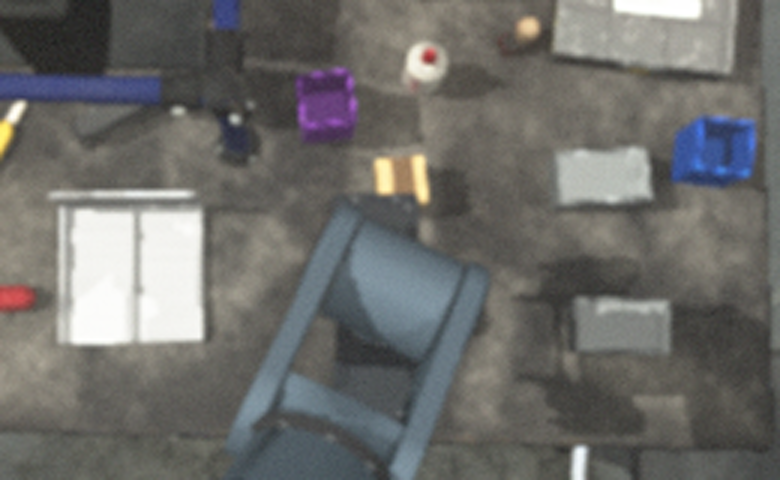

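View pics/w4.png

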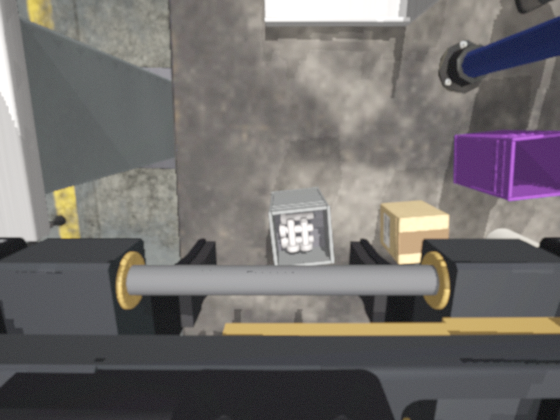

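```bash
python3 - <<'E'
from h import *
import pickle
px2ray.obs=pickle.load(open("o4.pkl","rb"))
for uv in [(265,24),(408,20)]: print("lip",onz("wrist",uv,.016).round(4),onz("wrist",uv,.004).round(4))
f=lambda x,y:(180+(x-1)/3,160+(y-1)/3)
for n,P in [("A",[(557,151),(648,148),(652,200),(557,206)]),("B",[(576,300),(668,298),(670,350),(580,353)])]:
    Q=np.array([onz("top",f(*p),.056)[:2] for p in P]);print(n,Q.round(4).tolist(),Q.mean(0).round(4))
im=cv2.imread("pics/t4.png")
g=cv2.cvtColor(im,cv2.COLOR_BGR2GRAY)
for n,(x0,y0,x1,y1) in [("A",(355,200,405,240)),("B",(365,250,412,285))]:
    r=g[y0:y1,x0:x1]; t,m=cv2.threshold(r,105,255,0)
    c=max(cv2.findContours(m,0,1)[0],key=cv2.contourArea); R=cv2.minAreaRect(c)
    bp=cv2.boxPoints(R)+[x0,y0]; Q=np.array([onz("top",p,.056)[:2] for p in bp]);print(n,t,R,Q.round(4).tolist(),Q.mean(0).round(4))
crop("t",185,215,265,285,8,"pics/st.png",im)
crop("t",350,190,430,290,6,"pics/ab.png",im)
E
```

```text
lip [0.4316 0.0897 0.016 ] [0.4309 0.0931 0.004 ]
lip [0.5747 0.0992 0.016 ] [0.5789 0.1028 0.004 ]
A [[0.6393, -0.2794], [0.645, -0.3758], [0.5894, -0.3792], [0.5805, -0.2792]] [ 0.6136 -0.3284]
B [[0.4823, -0.2985], [0.4869, -0.3942], [0.4332, -0.3953], [0.4278, -0.3023]] [ 0.4575 -0.3475]
A 105.0 ((24.5, 14.0), (28.0, 49.0), 90.0) [[0.6709, -0.2467], [0.6748, -0.4028], [0.5847, -0.4012], [0.5807, -0.2466]] [ 0.6278 -0.3243]
B 105.0 ((22.5, 18.0), (18.0, 31.0), 90.0) [[0.4844, -0.2995], [0.4869, -0.3962], [0.4312, -0.3952], [0.4287, -0.2992]] [ 0.4578 -0.3475]
```

View pics/ab.png

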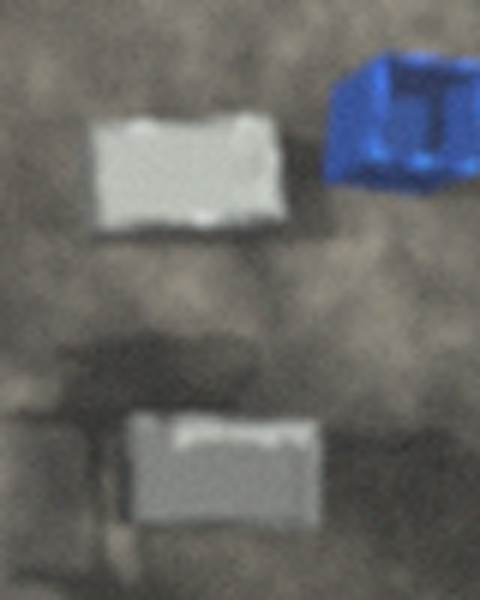

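View pics/st.png

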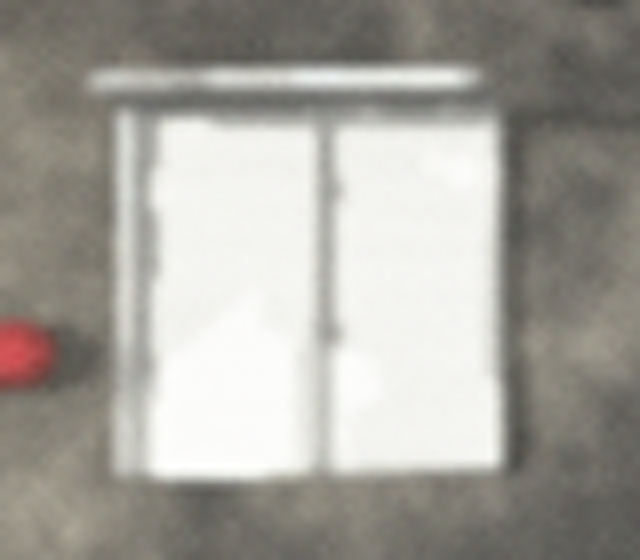

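```bash
python3 - <<'E'
from h import *
f=lambda x,y:(185+(x-3.5)/8,215+(y-3.5)/8)
def pr(n,p,z): print(n,onz("top",f(*p),z).round(4))
pr("rib f",(319,472),.016);pr("rib b",(324,118),.016)
pr("front L",(112,478),.0);pr("front R",(510,470),.0)
pr("L out f",(116,470),.016);pr("L out b",(121,110),.016);pr("R out f",(503,465),.016);pr("R out b",(500,118),.016)
pr("wall top fr L",(90,93),.09);pr("wall top fr R",(478,85),.09)
pr("wall top fr L",(90,68),.09);pr("wall top fr R",(478,66),.09)
o=np.load
E
```

```text
rib f [0.4285 0.1643 0.016 ]
rib b [0.5712 0.1689 0.016 ]
front L [0.4244 0.2501 0.    ]
front R [0.4318 0.0892 0.    ]
L out f [0.4272 0.2456 0.016 ]
L out b [0.5724 0.2517 0.016 ]
R out f [0.4332 0.0909 0.016 ]
R out b [0.5731 0.0974 0.016 ]
wall top fr L [0.5691 0.2497 0.09  ]
wall top fr R [0.576  0.1001 0.09  ]
wall top fr L [0.5788 0.2502 0.09  ]
wall top fr R [0.5834 0.1004 0.09  ]
```

```bash
python3 - <<'E'
import numpy as np
from scipy.optimize import least_squares
D=[([-1.52350362e+00,5.28403408e-01,1.43376806e+00,0,1.18140777e+00],[0.13993308,-0.6088209,0.40385252]),
([-6.46055984e-01,3.67688585e-01,1.72848989e+00,0,1.04612878e+00],[0.46040477,-0.20813076,0.40447027]),
([-7.84723340e-01,6.22513553e-01,1.75315639e+00,0,7.65119772e-01],[0.4550373,-0.29755767,0.26722888]),
([-4.69949858e-01,5.96335234e-01,1.50056092e+00,0,1.04573048e+00],[0.59550534,-0.17796223,0.34208058]),
([-4.15786795e-01,3.26160362e-01,1.84421389e+00,0,9.68978541e-01],[0.45435522,-0.07928458,0.39270674])]
def f(p):
    a1,L1,L2,a3,hd=p;r=[]
    for q,P in D:
        rho=np.cos(q[0])*P[0]+np.sin(q[0])*P[1]; s=q[1]+q[2]
        r+=[a1+L1*np.sin(q[1])+L2*np.sin(s)+a3*np.cos(s)-rho, hd+L1*np.cos(q[1])+L2*np.cos(s)-a3*np.sin(s)-P[2]]
    return r
for a in (0,1):
    g=(lambda p:f([p[0],p[1],p[2],0,p[3]])) if not a else f
    s=least_squares(g,[0,.4,.4,.3] if not a else [0,.4,.4,0,.3]);print(s.x,np.abs(s.fun).max())
for q,P in D: print(-np.sin(q[0])*P[0]+np.cos(q[0])*P[1], P[0])
E
```

```text
[-0.044559    0.55622049  0.38979366  0.08255415] 0.01857354992596716
[3.12399578e-04 5.87138673e-01 3.91167955e-01 1.13134264e-01
 1.50603178e-01] 0.00013395058672305282
0.11099456547071732 0.13993308
0.11099796473395213 0.46040477
0.1109957715463625 0.4550373
0.11100005709810995 0.59550534
0.11098909321692811 0.45435522
```

```bash
cat > kin.py <<'E'
import numpy as np
from scipy.spatial.transform import Rotation as R
from scipy.optimize import least_squares
L1,L2,A3,HD,LAT=.58714,.39117,.11313,.1506,.111
LO=np.array([-3.08,-.75,.22,-1.43,0,-2.85]);HI=np.array([3.08,2.2,2.44,4.57,2.65,2.85])
D6=[.1]
def fk(q):
    d6=D6[0];s=q[1]+q[2]
    Rz=R.from_euler('z',q[0])
    W=Rz.apply([L1*np.sin(q[1])+L2*np.sin(s)+A3*np.cos(s),LAT,HD+d6+L1*np.cos(q[1])+L2*np.cos(s)-A3*np.sin(s)])
    Rt=Rz*R.from_euler('y',s)*R.from_euler('z',q[3])*R.from_euler('y',q[4])*R.from_euler('z',q[5])*C
    return W+d6*Rt.apply([0,0,1]),Rt
C=R.from_euler('z',0)
q0=[-4.15786795e-01,3.26160362e-01,1.84421389e+00,0,9.68978541e-01,-4.53512243e-01]
Rt0=R.from_quat([.694,.720,0,.0]); 
C=(fk(q0)[1].inv()*Rt0); C=R.from_euler('z',np.round(C.as_euler('xyz')[2]/(np.pi/2))*np.pi/2)
def ik(P,Rt,q):
    def f(x):
        p,r=fk(x);return np.r_[(p-P)*5,(Rt.inv()*r).as_rotvec()]
    s=least_squares(f,np.clip(q,LO+1e-3,HI-1e-3),bounds=(LO,HI));return s.x,np.abs(s.fun).max()
def tool(tilt,yaw=.04):  # jaws along tub x; tilt about tub x: + points to +y
    return R.from_euler('z',yaw)*R.from_euler('x',tilt,degrees=True)*R.from_euler('z',np.pi/2)*R.from_euler('x',np.pi)
def tcp(G,tilt,yaw=.04):
    Rt=tool(tilt,yaw); return np.array(G)-.164*Rt.apply([0,0,1]),Rt
E
python3 - <<'E'
from kin import *
import kin
print((fk(q0)[1].inv()*Rt0).as_rotvec(), fk(q0)[0],(tool(0,.037).inv()*Rt0).as_rotvec())
for d in (.07,.1,.14):
  D6[0]=d;print("d6",d)
  q=np.array(q0)
  for t0 in (-30,-20,-40):
    q=np.array(q0)
    for nm,G,t in [("above B",(.458,-.36,.16),0),("above B",(.458,-.34,.16),t0),("B",(.458,-.34,.035),t0),("lift",(.458,-.34,.2),t0),("m",(.458,-.1,.25),t0)]+[("tilt",(.46,-.1+.1*k/9,.25),t0+10*k) for k in range(1,10)]+[("over",(.46,.205,.2),t0+90),("place",(.46,.205,.06),t0+90),("placeR",(.46,.131,.06),t0+90)]:
        P,Rt=tcp(G,t); q2,e=ik(P,Rt,q); print(nm,t,q2.round(2),round(e,4)); q=q2
E
```

```text
[0.00201391 0.00098038 0.00095449] [ 0.45416034 -0.07918661  0.3926539 ] [ 1.22464679e-16 -1.40245117e-20  2.29037658e-04]
d6 0.07
above B 0 [-0.86  0.57  1.62 -0.    0.95 -0.9 ] 0.0
above B -30 [-0.68  0.54  1.83 -0.8   0.55 -0.07] 0.0
B -30 [-0.68  0.78  1.88 -1.3   0.4   0.49] 0.0
lift -30 [-0.68  0.48  1.8  -0.7   0.62 -0.19] 0.0
m -30 [-0.21  0.33  1.87 -0.66  0.91  0.16] 0.0
tilt -20 [-0.26  0.31  1.84 -0.42  0.92 -0.06] 0.0
tilt -10 [-0.32  0.3   1.82 -0.2   0.97 -0.26] 0.0
tilt 0 [-0.39  0.3   1.81 -0.    1.03 -0.43] 0.0
tilt 10 [-0.44  0.31  1.8   0.17  1.12 -0.57] 0.0
tilt 20 [-0.5   0.34  1.79  0.32  1.21 -0.68] 0.0
tilt 30 [-0.54  0.38  1.79  0.45  1.31 -0.77] 0.0
tilt 40 [-0.58  0.42  1.8   0.56  1.4  -0.85] 0.0
tilt 50 [-0.61  0.48  1.81  0.66  1.5  -0.92] 0.0
tilt 60 [-0.63  0.54  1.82  0.75  1.59 -0.98] 0.0
over 60 [-0.23  0.6   1.95  1.06  1.28 -0.98] 0.0
place 60 [-0.23  0.9   1.97  1.17  1.14 -1.29] 0.0
placeR 60 [-0.39  0.9   1.96  1.02  1.18 -1.3 ] 0.0
above B 0 [-0.86  0.57  1.62 -0.    0.95 -0.9 ] 0.0
above B -20 [-0.73  0.53  1.77 -0.43  0.63 -0.45] 0.0
B -20 
[... 6067 characters left out ...]
t -40 [-0.55  0.51  1.91 -1.16  0.62  0.36] 0.0
m -40 [-0.04  0.41  1.9  -0.88  0.99  0.49] 0.0
tilt -30 [-0.11  0.35  1.87 -0.66  0.94  0.25] 0.0
tilt -20 [-0.19  0.32  1.85 -0.43  0.94  0.02] 0.0
tilt -10 [-0.28  0.3   1.83 -0.2   0.97 -0.2 ] 0.0
tilt 0 [-0.36  0.3   1.81 -0.    1.03 -0.4 ] 0.0
tilt 10 [-0.44  0.32  1.8   0.17  1.11 -0.57] 0.0
tilt 20 [-0.52  0.35  1.79  0.32  1.21 -0.7 ] 0.0
tilt 30 [-0.58  0.4   1.78  0.43  1.31 -0.81] 0.0
tilt 40 [-0.63  0.47  1.78  0.53  1.41 -0.9 ] 0.0
tilt 50 [-0.67  0.54  1.78  0.62  1.5  -0.98] 0.0
over 50 [-0.3   0.58  1.94  0.9   1.18 -0.94] 0.0
place 50 [-0.3   0.88  1.97  1.04  1.   -1.25] 0.0
placeR 50 [-0.45  0.89  1.94  0.9   1.05 -1.25] 0.0
```

Emit:
drive_tool --plan '[[[0, -1, 0, -0.4, 0, 0], [0, -1, 0, -0.4, 0, 0], [0, -1, 0, -0.4, 0, 0], [0, -1, -0.5, -0.4, 0, 0], [0, -1, -0.8, -0.4, 0, 0], [0, -1, -0.8, -0.4, 0, 0], [0, -1, -0.8, -0.4, 0, 0], [0.05, -1, -0.8, -0.2, -0.1, 0]]]'

```text
time: 9.5
position: [0.4555, -0.2809, 0.2988]
tool_rot: [0.686, 0.71, -0.109, 0.113]
ft_force: [0.4, 0.2, 0.3]
grip_width: 0.0874
```

Emit:
drive_tool --plan '[[[0, -0.4, -0.5, 0, 0, 0], [0, 0, -0.3, 0, 0, 0], [0, 0, 0, 0, 0, 0]]]'

```text
time: 9.88
position: [0.4548, -0.2885, 0.2793]
tool_rot: [0.686, 0.711, -0.109, 0.111]
ft_force: [-0.6, 0.5, 0.1]
grip_width: 0.0868
```

```bash
python3 - <<'E'
from h import *
from kin import *
o=robot.get_obs();print(o['q'],o['position'],o['time'],(tool(-18,.037).inv()*R.from_quat(o['tool_rot'])).as_rotvec())
for d in np.arange(.06,.16,.01):
    D6[0]=d; p,r=fk(o['q']);print(d.round(2),p-o['position'],(r.inv()*R.from_quat(o['tool_rot'])).magnitude())
w=camera("wrist")[:,:,::-1]; s=camera("top")[:,:,::-1]
cv2.imwrite("pics/c5.png",np.hstack([w,s[:,220:440]]))
E
```

```text
[-0.72044709  0.58942347  1.81339203 -0.43474332  0.56504375 -0.40760604] [ 0.45478093 -0.28852085  0.27929541] 9.875 [0.00259374 0.001142   0.00054699]
0.06 [-0.00064521  0.01955068 -0.00308204] 3.0309546078301985e-16
0.07 [-0.00055722  0.01647254 -0.0025961 ] 3.0309546078301985e-16
0.08 [-0.00046922  0.0133944  -0.00211016] 3.0309546078301985e-16
0.09 [-0.00038123  0.01031625 -0.00162422] 3.0309546078301985e-16
0.1 [-0.00029324  0.00723811 -0.00113827] 3.0309546078301985e-16
0.11 [-0.00020525  0.00415997 -0.00065233] 3.0309546078301985e-16
0.12 [-0.00011726  0.00108183 -0.00016639] 3.0309546078301985e-16
0.13 [-2.92683209e-05 -1.99631140e-03  3.19550820e-04] 3.0309546078301985e-16
0.14 [ 5.87228859e-05 -5.07445299e-03  8.05492700e-04] 3.0309546078301985e-16
0.15 [ 0.00014671 -0.00815259  0.00129143] 3.0309546078301985e-16
```

View pics/c5.png

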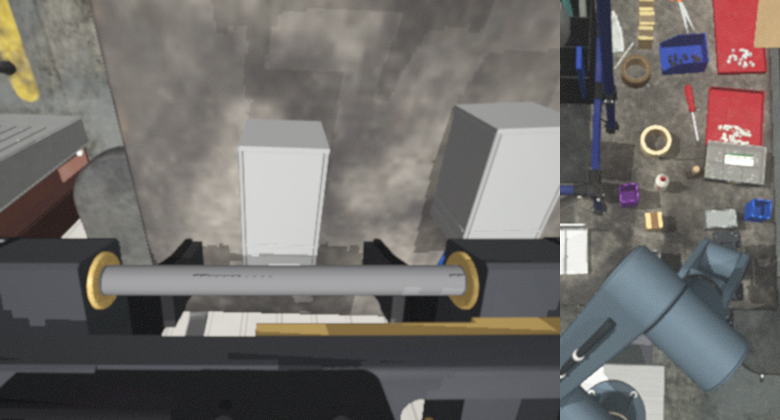

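```bash
python3 - <<'E'
from h import *
for uv,z in [((240,152),.056),((328,150),.056),((246,121),0),((324,121),0),((497,131),.056),((458,106),0),((436,205),0.0)]: print(onz("wrist",uv,z).round(4))
E
```

```text
[ 0.4301 -0.3042  0.056 ]
[ 0.4835 -0.3009  0.056 ]
[ 0.4284 -0.3022  0.    ]
[ 0.4871 -0.3001  0.    ]
[ 0.5818 -0.2851  0.056 ]
[ 0.5847 -0.285   0.    ]
[ 0.5936 -0.3704  0.    ]
```

Emit:
drive_tool --plan '[[[0.1, -0.1, -1, 0, 0, 0], [0, 0, -1, 0, 0, 0], [0, 0, -1, 0, 0, 0], [0, 0, -0.6, 0, 0, 0], [0, 0, 0, 0, 0, 0]]]'

```text
time: 10.6
position: [0.4575, -0.291, 0.1895]
tool_rot: [0.685, 0.711, -0.109, 0.112]
ft_force: [0.2, 0.0, 1.0]
grip_width: 0.0869
```

Emit:
drive_tool --plan '[[[0, 0, 0, 0, 0, 0], [0, 0, 0, 0, 0, 0], [0, 0, 0, 0, 0, 0], [0, 0, 0, 0, 0, 0], [0, 0, 0, 0, 0, 0]]]' --grip 1 --force 20

```text
time: 11.22
position: [0.4572, -0.2916, 0.1902]
tool_rot: [0.686, 0.711, -0.109, 0.112]
ft_force: [-1.8, 1.3, 4.5]
grip_width: 0.0561
```

Emit:
drive_tool --plan '[[[0, 0, 0.4, 0, 0, 0], [0, 0, 1, 0, 0, 0], [0, 0, 1, 0, 0, 0], [0, 0, 1, 0, 0, 0], [0, 0, 1, 0, 0, 0], [0, 0, 1, 0, 0, 0], [0, 0, 1, 0, 0, 0]]]'

```text
time: 12.1
position: [0.4574, -0.2913, 0.3508]
tool_rot: [0.686, 0.711, -0.109, 0.112]
ft_force: [1.1, -1.4, -1.2]
grip_width: 0.0563
```

```bash
python3 - <<'E'
from h import *
from kin import *
D6[0]=.1235
o=robot.get_obs();print(o['q'].round(3),o['position'],o['grip_width'],(tool(-18,.04).inv()*R.from_quat(o['tool_rot'])).as_rotvec())
# plan path check
q=o['q'];P=o['position'];Rt=R.from_quat(o['tool_rot']);G=P+.164*Rt.apply([0,0,1]);print("G",G)
cv2.imwrite("pics/w6.png",camera("wrist")[:,:,::-1])
E
```

```text
[-0.721  0.475  1.752 -0.345  0.726 -0.52 ] [ 0.45742675 -0.29128289  0.35077804] 0.05629555322548887 [0.00141765 0.00038816 0.00365223]
G [ 0.45921873 -0.34186948  0.19478513]
```

View pics/w6.png

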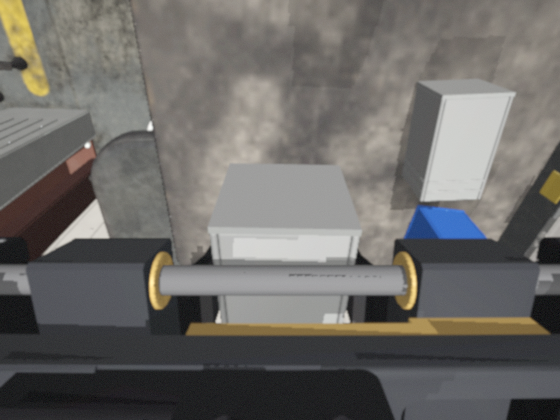

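Emit:
drive_tool --plan '[[[0, 0.9, 0.2, 1, 0.04, 0], [0, 0.9, 0, 1, 0.04, 0], [0, 0.9, 0, 1, 0.04, 0], [0, 0.9, 0, 1, 0.04, 0], [0, 0.9, 0, 1, 0.04, 0], [0, 0.9, 0, 1, 0.04, 0], [0, 0.9, 0, 1, 0.04, 0], [0, 0.9, 0, 1, 0.04, 0]]]'

```text
time: 13.15
position: [0.4575, -0.1109, 0.3545]
tool_rot: [0.67, 0.695, 0.179, -0.188]
ft_force: [-0.6, 0.0, -0.9]
grip_width: 0.0559
```

Emit:
drive_tool --plan '[[[0.1, 0.9, 0, 1, 0.04, 0], [0.1, 0.9, 0, 1, 0.04, 0], [0.1, 0.9, -0.5, 1, 0.04, 0], [0.1, 0.9, -0.8, 1, 0.04, 0], [0, 0.9, -0.8, 1, 0.04, 0], [0, 0.9, -0.8, 1, 0.04, 0], [0, 0.8, -0.8, 1, 0.04, 0], [0, 0, 0, 0, 0, 0]]]'

```text
time: 14.15
position: [0.4671, 0.0442, 0.2604]
tool_rot: [0.562, 0.582, 0.404, -0.427]
ft_force: [-1.3, -0.1, -0.7]
grip_width: 0.0557
```

```bash
cat > st.py <<'E'
from h import *
from kin import *
D6[0]=.1235
def st(t,yaw=.04):
    o=robot.get_obs();Rt=R.from_quat(o['tool_rot']);G=o['position']+.164*Rt.apply([0,0,1])
    print(o['time'],o['q'].round(3),"P",o['position'].round(4),"G",G.round(4),"gw",o['grip_width'].round(4),"roterr deg",(Rt*tool(t,yaw).inv()).as_rotvec(True).round(2),"F",o['ft_force'].round(1))
    return o
E
python3 - <<'E'
from st import *
st(72)
w=camera("scene")[:,:,::-1]; s=camera("top")[:,:,::-1]
cv2.imwrite("pics/c7.png",np.hstack([w[100:400,80:440],s[100:400,120:440]]))
E
```

```text
Traceback (most recent call last):
  File "st.py", line 6, in st
    print(o['time'],o['q'].round(3),"P",o['position'].round(4),"G",G.round(4),"gw",o['grip_width'].round(4),"roterr deg",(Rt*tool(t,yaw).inv()).as_rotvec(True).round(2),"F",o['ft_force'].round(1))
                                                                                   ^^^^^^^^^^^^^^^^^^^^^
AttributeError: 'float' object has no attribute 'round'
```

```bash
sed -i "s/o\['grip_width'\].round(4)/round(o['grip_width'],4)/" st.py
python3 - <<'E'
from st import *
st(72)
w=camera("scene")[:,:,::-1]; s=camera("top")[:,:,::-1]
cv2.imwrite("pics/c7.png",np.hstack([w[100:400,80:440],s[100:400,120:440]]))
E
```

```text
14.15 [-0.388  0.757  1.951  1.053  1.458 -1.167] P [0.4671 0.0442 0.2604] G [0.4601 0.2    0.2098] gw 0.0557 roterr deg [0.01 0.49 0.13] F [-1.3 -0.1 -0.7]
```

View pics/c7.png

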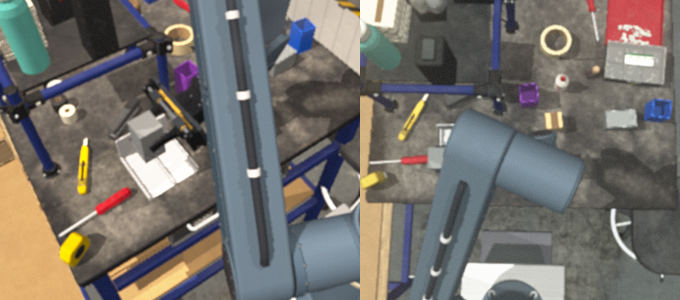

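Emit:
drive_tool --plan '[[[0.05, 0, -1, 0, -0.08, 0], [0, 0, -1, 0, 0, 0], [0, 0, -1, 0, 0, 0], [0, 0, -1, 0, 0, 0], [0, 0, -1, 0, 0, 0], [0, 0, -0.5, 0, 0, 0], [0, 0, 0, 0, 0, 0]]]'

```text
time: 15.12
position: [0.4692, 0.0429, 0.1248]
tool_rot: [0.559, 0.584, 0.409, -0.423]
ft_force: [0.2, -0.6, -0.7]
grip_width: 0.0559
```

```bash
python3 - <<'E'
from st import *
st(72)
w=camera("scene")[:,:,::-1]
crop("s",150,180,310,320,5,"pics/c8.png",w)
E
```

```text
15.125 [-0.389  1.046  1.916  1.097  1.335 -1.408] P [0.4692 0.0429 0.1248] G [0.4631 0.1987 0.0742] gw 0.0559 roterr deg [ 0.02 -0.27  0.02] F [ 0.2 -0.6 -0.7]
```

View pics/c8.png

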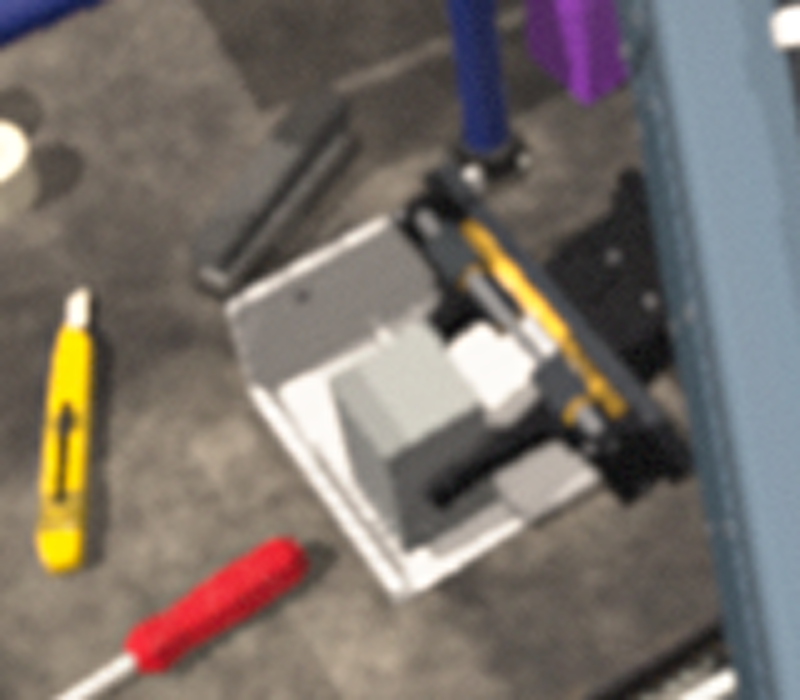

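```bash
python3 - <<'E'
from st import *
f=lambda x,y:(150+(x-2)/5,180+(y-2)/5)
for p in [(332,378),(425,322),(483,402),(388,458)]: print(onz("scene",f(*p),.115).round(4))
E
```

```text
[0.4883 0.2297 0.115 ]
[0.4918 0.1763 0.115 ]
[0.4365 0.176  0.115 ]
[0.4346 0.2287 0.115 ]
```

Emit:
drive_tool --plan '[[[0, 0.1, -0.3, 0, 0, 0], [0, 0, -0.2, 0, 0, 0], [0, 0, 0, 0, 0, 0]]]'

```text
time: 15.55
position: [0.4687, 0.046, 0.1121]
tool_rot: [0.559, 0.584, 0.408, -0.423]
ft_force: [0.1, -0.2, -1.0]
grip_width: 0.0563
```

Emit:
drive_tool --plan '[[[0, 0, -0.08, 0, 0, 0], [0, 0, -0.04, 0, 0, 0], [0, 0, 0, 0, 0, 0]]]'

```text
time: 15.92
position: [0.4687, 0.0459, 0.1092]
tool_rot: [0.559, 0.584, 0.408, -0.423]
ft_force: [0.7, -0.2, -0.8]
grip_width: 0.0561
```

Emit:
drive_tool --plan '[[[0, 0, -0.04, 0, 0, 0], [0, 0, 0, 0, 0, 0]]]'

```text
time: 16.18
position: [0.4687, 0.0459, 0.1086]
tool_rot: [0.559, 0.584, 0.409, -0.423]
ft_force: [-0.6, 0.0, 2.0]
grip_width: 0.0558
```

Emit:
drive_tool --plan '[[[0, 0, -0.06, 0, 0, 0], [0, 0, 0, 0, 0, 0]]]'

```text
time: 16.42
position: [0.4684, 0.0458, 0.1078]
tool_rot: [0.558, 0.584, 0.41, -0.424]
ft_force: [-0.8, -4.2, 5.5]
grip_width: 0.0556
```

```bash
python3 - <<'E'
from st import *
st(72)
w=camera("scene")[:,:,::-1]
crop("s",150,180,310,320,5,"pics/c9.png",w)
E
```

```text
16.425 [-0.384  1.083  1.908  1.108  1.326 -1.434] P [0.4684 0.0458 0.1078] G [0.4622 0.2019 0.0579] gw 0.0556 roterr deg [ 0.29 -0.23  0.07] F [-0.8 -4.2  5.5]
```

View pics/c9.png

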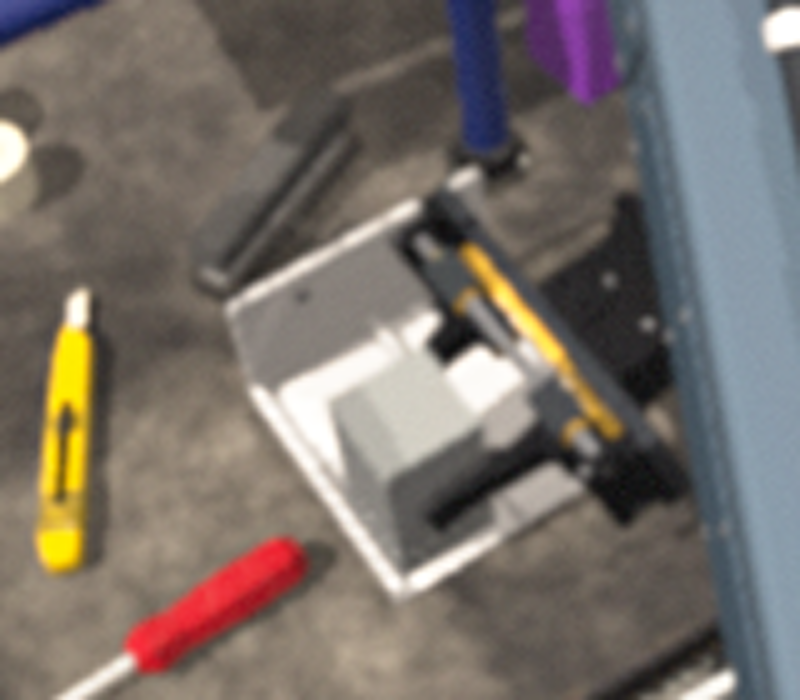

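Emit:
drive_tool --plan '[[[0, 0, 0, 0, 0, 0], [0, 0, 0, 0, 0, 0], [0, 0, 0, 0, 0, 0], [0, 0, 0, 0, 0, 0]]]' --grip 0

```text
time: 16.98
position: [0.4687, 0.046, 0.1066]
tool_rot: [0.559, 0.584, 0.408, -0.423]
ft_force: [0.2, 0.3, 0.3]
grip_width: 0.0843
```

Emit:
drive_tool --plan '[[[0.02, -0.5, 0.17, 0, 0, 0], [0.04, -1, 0.32, 0, 0, 0], [0.04, -1, 0.32, 0, 0, 0], [0, -0.8, 0.8, 0, 0, 0], [0, 0, 1, -0.6, 0, 0], [0, 0, 1, -1, 0, 0], [0, 0, 1, -1, 0, 0], [-0.2, 0, 1, -1, 0, 0]]]'

```text
time: 17.98
position: [0.4661, -0.0375, 0.2481]
tool_rot: [0.63, 0.651, 0.291, -0.309]
ft_force: [-0.1, 0.7, -0.0]
grip_width: 0.0872
```

```bash
python3 - <<'E'
from st import *
st(50.4)
w=camera("scene")[:,:,::-1]
cv2.imwrite("pics/s10f.png",w)
crop("s",150,180,310,320,5,"pics/c10.png",w)
E
```

```text
17.975 [-0.503  0.702  1.918  0.776  1.209 -1.084] P [ 0.4661 -0.0375  0.2481] G [0.4602 0.0884 0.1432] gw 0.0872 roterr deg [-0.2   0.62 -0.09] F [-0.1  0.7 -0. ]
```

View pics/c10.png

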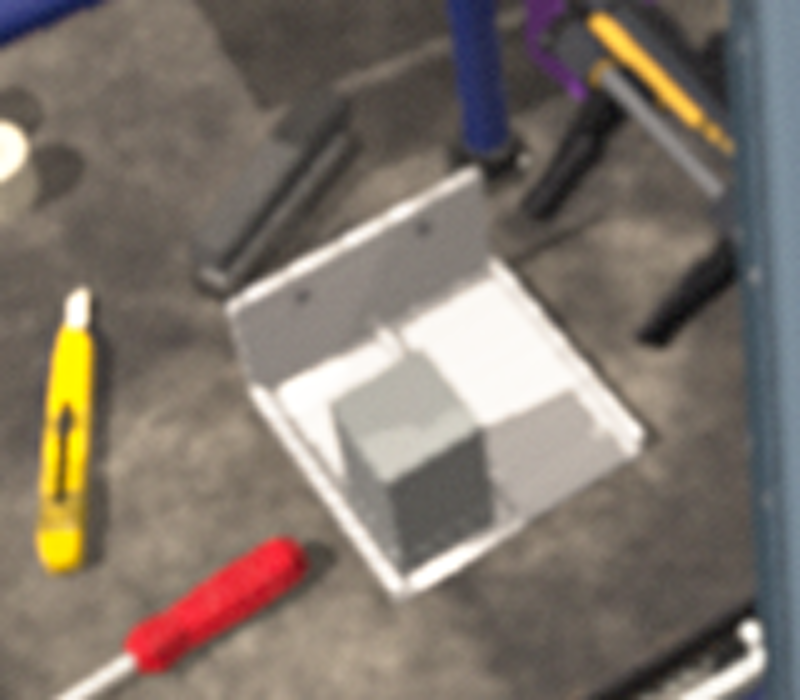

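Emit:
drive_tool --plan '[[[-0.4, 0, 1, -1, -0.1, 0], [-0.4, 0.6, 1, -1, 0, 0], [-0.4, 1, 1, -1, 0, 0], [-0.4, 1, 0, -1, 0, 0], [-0.4, 1, 0, -1, 0, 0], [-0.4, 1, 0, -1, 0, 0], [0, 1, 0, -1, 0, 0], [0, 1, 0, -1, 0, 0]]]' --grip 1

```text
time: 19.02
position: [0.4059, 0.1286, 0.3218]
tool_rot: [0.698, 0.715, 0.003, -0.025]
ft_force: [-0.2, -0.2, -0.2]
grip_width: 0.0152
```

Emit:
drive_tool --plan '[[[0, 1, 0, -0.4, 0, 0], [0, 1, 0, 0, 0, 0], [0, 1, 0, 0, 0, 0], [0, 0, 0, 0, 0, 0]]]'

```text
time: 19.52
position: [0.4061, 0.204, 0.3216]
tool_rot: [0.698, 0.716, -0.011, -0.012]
ft_force: [0.4, -0.2, 0.3]
grip_width: 0.0006
```

```bash
python3 - <<'E'
from st import *
st(0)
f=lambda x,y:(150+(x-2)/5,180+(y-2)/5)
for p in [(402,568),(492,530)]: print(onz("scene",f(*p),.004).round(4))
w=camera("wrist")[:,:,::-1]
cv2.imwrite("pics/w11.png",w)
E
```

```text
19.525 [0.217 0.445 1.925 0.01  0.804 0.184] P [0.4061 0.204  0.3216] G [0.4008 0.204  0.1577] gw 0.0006 roterr deg [-0.02  1.85 -0.78] F [ 0.4 -0.2  0.3]
[0.4388 0.2313 0.004 ]
[0.4323 0.1821 0.004 ]
```

View pics/w11.png

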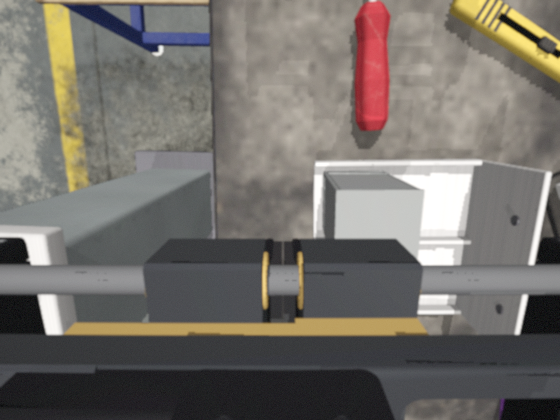

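Emit:
drive_tool --plan '[[[0, -0.05, -1, 0, -0.3, 0.13], [0, 0, -1, 0, 0, 0], [0, 0, -1, 0, 0, 0], [0, 0, -1, 0, 0, 0], [0.3, 0, 0, 0, 0, 0], [0.3, 0, 0, 0, 0, 0], [0.2, 0, 0, 0, 0, 0], [0.2, 0, 0, 0, 0, 0]]]'

```text
time: 20.58
position: [0.4305, 0.202, 0.2234]
tool_rot: [0.694, 0.72, -0.001, -0.001]
ft_force: [-9.9, -0.3, 17.9]
grip_width: 0.0001
```

```bash
python3 - <<'E'
from st import *
st(0)
w=camera("scene")[:,:,::-1]
crop("s",150,180,310,320,5,"pics/c12.png",w)
E
```

```text
20.575 [0.203 0.654 1.944 0.    0.545 0.165] P [0.4305 0.202  0.2234] G [0.4302 0.2019 0.0594] gw 0.0001 roterr deg [-0.02  0.1  -0.13] F [-9.9 -0.3 17.9]
```

View pics/c12.png

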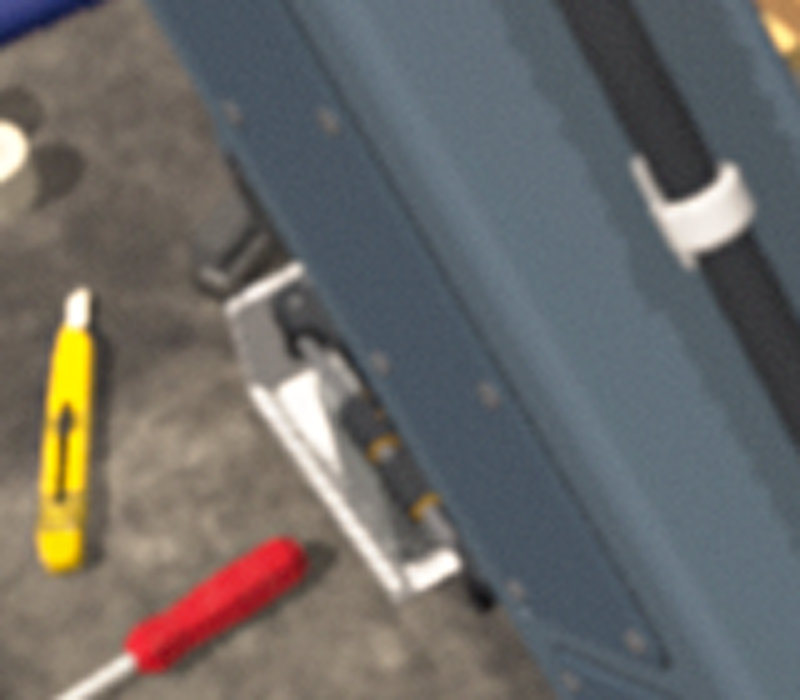

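Emit:
drive_tool --plan '[[[-0.3, 0, 0.3, 0, 0, 0], [-0.3, 0, 0.8, 0, 0, 0], [-0.5, 0, 1, 0, 0, 0], [0, -1, 1, 0, 0, 0], [0, -1, 1, 0, 0, 0], [0, -1, 0, 0, 0, 0]]]'

```text
time: 21.38
position: [0.4041, 0.1267, 0.3268]
tool_rot: [0.693, 0.721, 0.002, 0.002]
ft_force: [0.5, 0.5, 0.1]
grip_width: 0.0004
```

```bash
python3 - <<'E'
from st import *
st(0)
w=camera("scene")[:,:,::-1]
cv2.imwrite("pics/s13.png",np.hstack([cv2.resize(w[180:320,150:310],None,fx=3,fy=3),camera("wrist")[:,:,::-1][:,240:]]))
E
```

```text
21.375 [ 0.039  0.398  2.003 -0.     0.733 -0.   ] P [0.4041 0.1267 0.3268] G [0.4052 0.1267 0.1628] gw 0.0004 roterr deg [ 0.01 -0.39 -0.08] F [0.5 0.5 0.1]
```

View pics/s13.png

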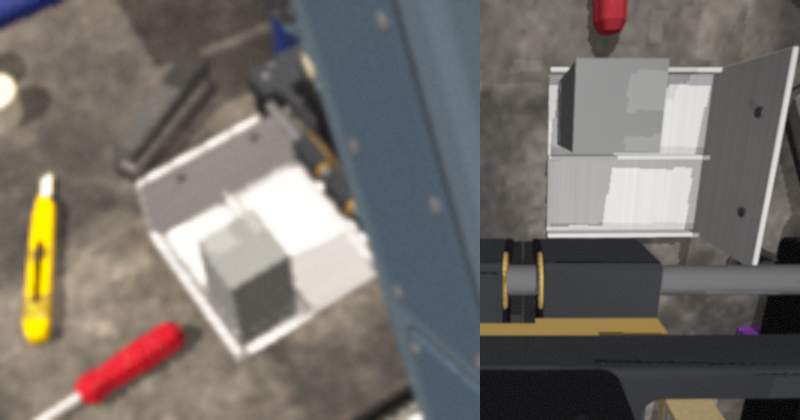

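```bash
python3 - <<'E'
from st import *
o=st(0);q=o['q']
R0=R.from_quat(o['tool_rot'])
for a in (0,-15,-30):
  Rt=R.from_euler('y',a,degrees=True)*tool(0,.04)
  for tip in [(.405,.2,.10),(.405,.2,.03),(.5,.205,.03),(.405,.13,.03),(.5,.135,.03)]:
    q2,e=ik(np.array(tip)-.182*Rt.apply([0,0,1]),Rt,q);print(a,tip,q2.round(2),round(e,4),(np.array(tip)-.182*Rt.apply([0,0,1])).round(4))
w=cv2.imread("pics/s13.png")
f=lambda x,y:(150+(x-1)/3,180+(y-1)/3)
for p in [(200,244),(247,212),(290,260),(239,285)]: print(onz("scene",f(*p),.1).round(4))
for uv in [(240+574,57),(240+668-0,60),(240+670,152),(240+575,148)]: print(uv)
E
```

```text
21.475 [ 3.700e-02  4.000e-01  2.005e+00 -1.000e-03  7.330e-01  2.000e-03] P [0.4037 0.1259 0.3256] G [0.4042 0.1258 0.1616] gw 0.0007 roterr deg [-0.01 -0.18 -0.26] F [-0.4  0.5 -0.6]
0 (0.405, 0.2, 0.1) [ 0.21  0.52  1.97 -0.    0.65  0.17] 0.0 [0.405 0.2   0.282]
0 (0.405, 0.2, 0.03) [0.21 0.67 2.01 0.   0.47 0.17] 0.0 [0.405 0.2   0.212]
0 (0.5, 0.205, 0.03) [ 0.18  0.72  1.78 -0.    0.64  0.14] 0.0 [0.5   0.205 0.212]
0 (0.405, 0.13, 0.03) [ 0.05  0.66  2.07 -0.    0.41  0.01] 0.0 [0.405 0.13  0.212]
0 (0.5, 0.135, 0.03) [0.05 0.7  1.84 0.   0.6  0.01] 0.0 [0.5   0.135 0.212]
-15 (0.405, 0.2, 0.1) [ 0.26  0.49  2.15 -0.26  0.26  0.46] 0.0 [0.3579 0.2    0.2758]
-15 (0.405, 0.2, 0.03) [ 0.26  0.68  2.19 -1.21  0.07  1.41] 0.0 [0.3579 0.2    0.2058]
-15 (0.5, 0.205, 0.03) [ 0.21  0.7   1.97 -0.25  0.23  0.41] 0.0 [0.4529 0.205  0.2058]
-15 (0.405, 0.13, 0.03) [ 0.06  0.66  2.25 -1.43  0.01  1.45] 0.0361 [0.3579 0.13   0.2058]
-15 (0.5, 0.135, 0.03) [ 0.06  0.69  2.04 -0.09  0.16  0.11] 0.0 [0.4529 0.135  0.2058]
-30 (0.405, 0.2, 0.1) [ 0.33  0.5   2.25 -1.43  0.16  1.7 ] 0.1266 [0.314  0.2    0.2576]
-30 (0.405, 0.2, 0.03) [ 0.34  0.66  2.22 -1.43  0.17  1.73] 0.2485 [0.314  0.2    0.1876]
-30 (0.5, 0.205, 0.03) [ 0.26  0.71  2.07 -1.43  0.12  1.64] 0.1561 [0.409  0.205  0.1876]
-30 (0.405, 0.13, 0.03) [ 0.08  0.64  2.29 -0.59  0.    0.63] 0.3102 [0.314  0.13   0.1876]
-30 (0.5, 0.135, 0.03) [ 0.07  0.69  2.13 -1.43  0.03  1.46] 0.1982 [0.409  0.135  0.1876]
[0.4828 0.2338 0.1   ]
[0.4887 0.187  0.1   ]
[0.4297 0.1809 0.1   ]
[0.4322 0.226  0.1   ]
(814, 57)
(908, 60)
(910, 152)
(815, 148)
```

```bash
python3 - <<'E'
from st import *
o=st(0)
w=camera("wrist")[:,:,::-1];cv2.imwrite("pics/w14.png",w)
crop("w",290,30,560,270,2.9,"pics/w14c.png",w)
import pickle;pickle.dump(o,open("o14.pkl","wb"))
E
```

```text
21.475 [ 3.700e-02  4.000e-01  2.005e+00 -1.000e-03  7.330e-01  2.000e-03] P [0.4037 0.1259 0.3256] G [0.4042 0.1258 0.1616] gw 0.0007 roterr deg [-0.01 -0.18 -0.26] F [-0.4  0.5 -0.6]
```

View pics/w14c.png

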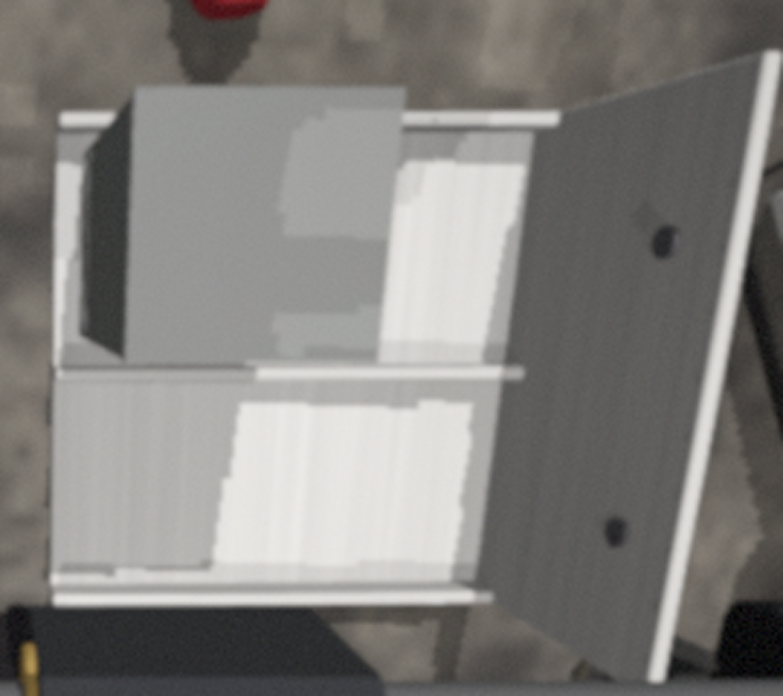

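```bash
python3 - <<'E'
from st import *
import pickle
px2ray.obs=pickle.load(open("o14.pkl","rb"))
f=lambda p:(290+(p[0]-.95)/2.9,30+(p[1]-.95)/2.9)
for n,p,z in [("t",(136,90),.1),("t",(405,88),.1),("t",(380,360),.1),("t",(125,360),.1),("tubbot fr",(82,148),.004),("tubbot fr",(80,335),.004),("Llip mid f",(60,119),.016),("Llip mid b",(558,118),.016),("rib f",(55,374),.016),("rib b",(522,373),.016),("R f",(52,598),.016),("R b",(490,597),.016),("wallbase",(534,130),.004),("wallbase",(500,370),.004),("wallbase",(483,578),.004),("front",(60,112),0.016),("front",(50,575),.004)]: print(n,onz("wrist",f(p),z).round(4))
E
```

```text
t [0.4331 0.2346 0.1   ]
t [0.4882 0.2372 0.1   ]
t [0.4908 0.1822 0.1   ]
t [0.4349 0.1802 0.1   ]
tubbot fr [0.4326 0.2363 0.004 ]
tubbot fr [0.4355 0.1804 0.004 ]
Llip mid f [0.4245 0.2423 0.016 ]
Llip mid b [0.5697 0.2483 0.016 ]
rib f [0.4271 0.1689 0.016 ]
rib b [0.5723 0.1746 0.016 ]
R f [0.4303 0.0959 0.016 ]
R b [0.5752 0.1012 0.016 ]
wallbase [0.5699 0.2468 0.004 ]
wallbase [0.5721 0.1744 0.004 ]
wallbase [0.5788 0.104  0.004 ]
front [0.4244 0.2441 0.016 ]
front [0.4303 0.1    0.004 ]
```

Emit:
drive_tool --plan '[[[0.3, 0.4, 0.2, 0, 0, 1], [0.3, 0.4, 0, 0, 0, 1], [0.3, 0.4, 0, 0, 0, 1], [0.3, 0.4, 0, 0, 0, 1], [0.3, 0.4, 0, 0, 0, 1], [0.3, 0.4, 0, 0, 0, 1], [0.3, 0.4, 0, 0, 0, 1], [0.2, 0.5, 0, 0, 0, 1]]]' --grip 0

```text
time: 22.52
position: [0.4612, 0.2109, 0.3293]
tool_rot: [0.339, 0.941, 0.0, -0.0]
ft_force: [-0.5, -0.5, -0.5]
grip_width: 0.0725
```

Emit:
drive_tool --plan '[[[0, 0, 0, 0, 0, 1], [0, 0, 0, 0, 0, 1], [0, 0, 0, 0, 0, 1], [0, 0, 0, 0, 0, 1], [0, 0, 0, 0, 0, 1], [0, 0, 0, 0, 0, 1], [0, 0, 0, 0, 0, 1], [0, 0, 0, 0, 0, 0]]]'

```text
time: 23.52
position: [0.4608, 0.2105, 0.3293]
tool_rot: [-0.019, 1.0, 0.0, -0.0]
ft_force: [-0.2, -0.1, -0.7]
grip_width: 0.0871
```

```bash
python3 - <<'E'
from st import *
o=st(0)
Rt=R.from_quat(o['tool_rot']);print((Rt*(R.from_euler('z',np.pi/2)*tool(0,.04)).inv()).as_rotvec(True).round(2))
E
```

```text
23.525 [ 2.070e-01  4.820e-01  1.802e+00  1.000e-03  8.580e-01 -1.402e+00] P [0.4608 0.2105 0.3293] G [0.4607 0.2106 0.1653] gw 0.0871 roterr deg [ 6.000e-02 -1.000e-02  8.986e+01] F [-0.2 -0.1 -0.7]
[ 0.05  0.03 -0.14]
```

Emit:
drive_tool --plan '[[[0.03, -0.08, -1, 0, 0, 0], [0, 0, -1, 0, 0, 0], [0, 0, -1, 0, 0, 0], [0, 0, -0.4, 0, 0, 0], [0, 0, 0, 0, 0, 0]]]'

```text
time: 24.15
position: [0.4618, 0.2079, 0.2441]
tool_rot: [-0.019, 1.0, 0.0, -0.001]
ft_force: [-0.2, -0.2, -0.0]
grip_width: 0.0872
```

Emit:
drive_tool --plan '[[[0, 0, 0, 0, 0, 0], [0, 0, 0, 0, 0, 0], [0, 0, 0, 0, 0, 0], [0, 0, 0, 0, 0, 0]]]' --grip 1 --force 10

```text
time: 24.65
position: [0.462, 0.2077, 0.2449]
tool_rot: [-0.019, 1.0, 0.0, 0.0]
ft_force: [-0.0, 1.1, 1.7]
grip_width: 0.0563
```

Emit:
drive_tool --plan '[[[0.3, 0.06, 0, 0, 0, 0], [0.4, 0.06, 0, 0, 0, 0], [0.4, 0.04, 0, 0, 0, 0], [0.4, 0.04, 0, 0, 0, 0], [0.4, 0.02, 0, 0, 0, 0], [0.4, 0.02, 0, 0, 0, 0], [0.4, 0.02, 0, 0, 0, 0], [0, 0, 0, 0, 0, 0]]]'

```text
time: 25.65
position: [0.5313, 0.2143, 0.2445]
tool_rot: [-0.019, 1.0, 0.001, 0.002]
ft_force: [0.4, 0.7, -0.8]
grip_width: 0.056
```

Emit:
drive_tool --plan '[[[0.2, 0.01, 0, 0, 0, 0], [0.1, 0, 0, 0, 0, 0], [0, 0, 0, 0, 0, 0]]]'

```text
time: 26.02
position: [0.5374, 0.2144, 0.2445]
tool_rot: [-0.019, 1.0, 0.0, 0.001]
ft_force: [-0.8, 0.8, -1.2]
grip_width: 0.056
```

Emit:
drive_tool --plan '[[[0.1, 0, 0, 0, 0, 0], [0, 0, 0, 0, 0, 0]]]'

```text
time: 26.28
position: [0.5398, 0.2144, 0.2445]
tool_rot: [-0.019, 1.0, 0.0, 0.001]
ft_force: [0.7, -0.0, -0.0]
grip_width: 0.0558
```

Emit:
drive_tool --plan '[[[0.1, 0, 0, 0, 0, 0], [0, 0, 0, 0, 0, 0]]]'

```text
time: 26.52
position: [0.5416, 0.2144, 0.2444]
tool_rot: [-0.019, 1.0, 0.0, -0.001]
ft_force: [-1.9, 0.2, 0.2]
grip_width: 0.056
```

Emit:
drive_tool --plan '[[[0.1, 0, 0, 0, 0, 0], [0, 0, 0, 0, 0, 0]]]'

```text
time: 26.78
position: [0.5426, 0.2144, 0.2443]
tool_rot: [-0.019, 1.0, 0.0, -0.003]
ft_force: [-5.5, 0.6, 2.0]
grip_width: 0.0558
```

Emit:
drive_tool --plan '[[[0.1, 0, 0, 0, 0, 0], [0, 0, 0, 0, 0, 0]]]'

```text
time: 27.02
position: [0.5437, 0.2145, 0.2442]
tool_rot: [-0.019, 1.0, -0.0, -0.005]
ft_force: [-9.1, 0.6, 5.6]
grip_width: 0.0561
```

Emit:
drive_tool --plan '[[[-0.05, 0, 0, 0, 0, 0], [0, 0, 0, 0, 0, 0], [0, 0, 0, 0, 0, 0], [0, 0, 0, 0, 0, 0]]]' --grip 0

```text
time: 27.52
position: [0.5461, 0.2143, 0.2446]
tool_rot: [-0.019, 1.0, 0.0, 0.0]
ft_force: [0.5, 0.7, 0.1]
grip_width: 0.0842
```

Emit:
drive_tool --plan '[[[0, 0, 1, 0, 0, 0], [0, 0, 1, 0, 0, 0], [-0.5, -0.5, 1, 0, 0, -1], [-1, -1, 0.5, 0, 0, -1], [-0.5, -1, 0, 0, 0, -1], [-0.5, -1, 0, 0, 0, -1], [-0.5, -1, 0, 0, 0, -1], [0, -1, 0, 0, 0, -1]]]'

```text
time: 28.52
position: [0.4697, 0.0762, 0.3321]
tool_rot: [0.293, 0.956, 0.0, -0.0]
ft_force: [0.1, 0.1, 0.1]
grip_width: 0.0868
```

```bash
python3 - <<'E'
from st import *
o=st(0)
w=camera("scene")[:,:,::-1];t=camera("top")[:,:,::-1]
cv2.imwrite("pics/c15.png",np.hstack([cv2.resize(w[180:320,150:310],None,fx=2.5,fy=2.5),cv2.resize(t[160:300,180:340],None,fx=2.5,fy=2.5)]))
E
```

```text
28.525 [-7.500e-02  4.440e-01  1.873e+00  1.000e-03  8.250e-01 -1.052e+00] P [0.4697 0.0762 0.3321] G [0.4697 0.0763 0.1681] gw 0.0868 roterr deg [5.000e-02 1.000e-02 5.368e+01] F [0.1 0.1 0.1]
```

View pics/c15.png

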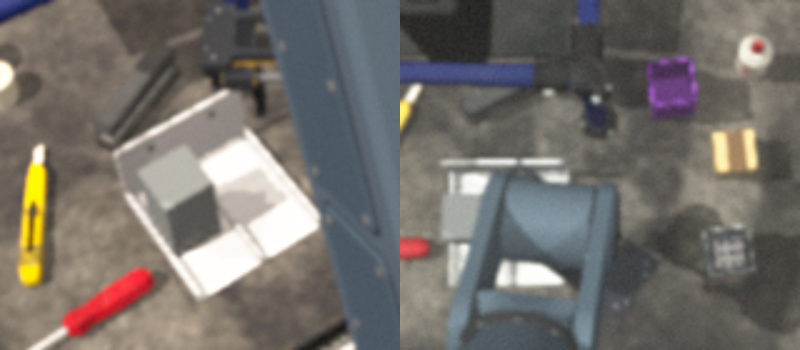

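Emit:
drive_tool --plan '[[[0.4, -1, 0, 0, 0, -1], [0.4, -1, 0, 0, 0, -1], [0.4, -1, 0, 0, 0, -1], [0.4, -1, 0, 0, 0, -1], [0.4, -1, 0, 0, 0, -1], [0.4, -1, 0, 0, 0, -1], [0.4, -1, 0, 0, 0, -1], [0.4, -1, 0, 0, 0, -1]]]'

```text
time: 29.62
position: [0.5514, -0.1233, 0.332]
tool_rot: [0.656, 0.755, 0.0, 0.0]
ft_force: [0.7, -0.1, 0.2]
grip_width: 0.0868
```

Emit:
drive_tool --plan '[[[0.4, -1, 0, 0, 0, -0.6], [0.4, -1, 0, -0.6, -0.05, 0], [0.4, -1, -0.4, -0.8, -0.06, 0], [0.4, -1, -0.4, -0.8, -0.06, 0], [0.4, -1, -0.4, -0.8, -0.06, 0], [0.4, -1, -0.4, 0, 0, 0], [0, 0, 0, 0, 0, 0]]]'

```text
time: 30.5
position: [0.6113, -0.2739, 0.291]
tool_rot: [0.67, 0.726, -0.107, 0.115]
ft_force: [-0.0, 0.8, -0.5]
grip_width: 0.087
```

```bash
python3 - <<'E'
from st import *
o=st(-18,.08)
import pickle;pickle.dump(o,open("o16.pkl","wb"))
w=camera("wrist")[:,:,::-1];cv2.imwrite("pics/w16.png",w)
E
```

```text
30.5 [-0.541  0.706  1.457 -0.351  0.824 -0.4  ] P [ 0.6113 -0.2739  0.291 ] G [ 0.6152 -0.3245  0.135 ] gw 0.087 roterr deg [-0.03  0.03 -0.04] F [-0.   0.8 -0.5]
```

View pics/w16.png

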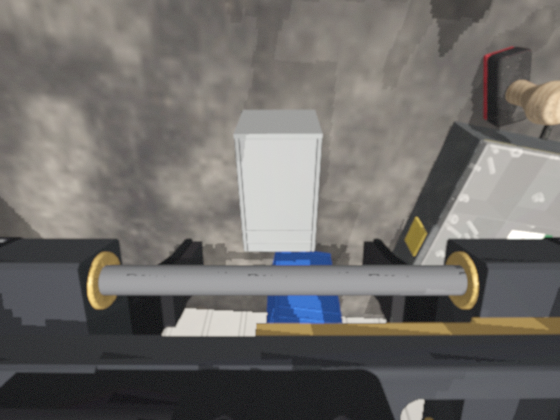

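```bash
python3 - <<'E'
from st import *
import pickle
px2ray.obs=pickle.load(open("o16.pkl","rb"))
for uv,z in [((236,138),.056),((321,138),.056),((315,249),.056),((244,249),.056),((244,112),0),((317,111),0)]: print(onz("wrist",uv,z).round(4))
E
```

```text
[ 0.5834 -0.286   0.056 ]
[ 0.6367 -0.2818  0.056 ]
[ 0.645  -0.3712  0.056 ]
[ 0.5897 -0.3757  0.056 ]
[ 0.5826 -0.2853  0.    ]
[ 0.639 -0.28  -0.   ]
```

```bash
python3 - <<'E'
from st import *
import pickle
px2ray.obs=pickle.load(open("o16.pkl","rb"))
for uv in [(455,125),(480,135),(405,240),(418,275)]:
  for z in (0,.06): print(uv,onz("wrist",uv,z).round(4))
E
```

```text
(455, 125) [ 0.75   -0.2819  0.    ]
(455, 125) [ 0.7156 -0.2656  0.06  ]
(480, 135) [ 0.7733 -0.2882  0.    ]
(480, 135) [ 0.7333 -0.2704  0.06  ]
(405, 240) [ 0.7431 -0.3982  0.    ]
(405, 240) [ 0.7104 -0.3539  0.06  ]
(418, 275) [ 0.7706 -0.4434 -0.    ]
(418, 275) [ 0.7313 -0.3883  0.06  ]
```

Emit:
drive_tool --plan '[[[-0.08, 0, -1, 0, 0, 0], [0, 0, -1, 0, 0, 0], [0, 0, -1, 0, 0, 0], [0, 0, -1, 0, 0, 0], [0, 0, 0, 0, 0, 0]]]'

```text
time: 31.18
position: [0.6078, -0.2713, 0.1904]
tool_rot: [0.669, 0.726, -0.107, 0.113]
ft_force: [-0.5, 0.7, -0.4]
grip_width: 0.0868
```

Emit:
drive_tool --plan '[[[0, 0, 0, 0, 0, 0], [0, 0, 0, 0, 0, 0], [0, 0, 0, 0, 0, 0], [0, 0, 0, 0, 0, 0], [0, 0, 0, 0, 0, 0]]]' --grip 1 --force 20

```text
time: 31.8
position: [0.6088, -0.2732, 0.1927]
tool_rot: [0.67, 0.726, -0.107, 0.115]
ft_force: [-0.9, 1.0, 4.0]
grip_width: 0.0554
```

```bash
python3 - <<'E'
from st import *
o=st(-18,.08)
E
```

```text
31.8 [-0.542  0.844  1.5   -0.427  0.655 -0.299] P [ 0.6088 -0.2732  0.1927] G [ 0.6128 -0.324   0.0368] gw 0.0554 roterr deg [-0.09 -0.01 -0.02] F [-0.9  1.   4. ]
```

Emit:
drive_tool --plan '[[[0, 0, 0.4, 0, 0, 0], [0, 0, 1, 0, 0, 0], [0, 0, 1, 0, 0, 0], [0, 0, 1, 0, 0, 0], [0, 0, 1, 0, 0, 0], [0, 0, 1, 0, 0, 0], [0, 0, 1, 0, 0, 0], [0, 0, 0.2, 0, 0, -0.4]]]'

```text
time: 32.8
position: [0.609, -0.2733, 0.3596]
tool_rot: [0.685, 0.711, -0.108, 0.115]
ft_force: [0.5, -0.0, -1.5]
grip_width: 0.0558
```

Emit:
drive_tool --plan '[[[-0.6, 0.8, 0, 1, 0.04, 0], [-0.6, 0.8, 0, 1, 0.04, 0], [-0.6, 0.8, 0, 1, 0.04, 0], [-0.6, 0.8, 0, 1, 0.04, 0], [-0.6, 0.8, 0, 1, 0.04, 0], [-0.6, 0.8, 0, 1, 0.04, 0], [-0.6, 0.8, 0, 1, 0.04, 0], [-0.6, 0.8, 0, 1, 0.04, 0]]]'

```text
time: 33.8
position: [0.4882, -0.1125, 0.3574]
tool_rot: [0.669, 0.696, 0.18, -0.187]
ft_force: [-0.5, -0.4, -1.1]
grip_width: 0.0561
```

Emit:
drive_tool --plan '[[[-0.6, 0.8, 0, 1, 0.04, 0], [-0.5, 0.8, 0, 1, 0.04, 0], [0, 0.9, 0, 1, 0.04, 0], [0, 0.9, 0, 1, 0.04, 0], [0, 0.9, 0, 1, 0.04, 0], [0, 0.9, 0, 1, 0.04, 0], [0, 1, 0, 1, 0.04, 0], [0, 0, 0, 0, 0, 0]]]'

```text
time: 34.8
position: [0.4608, 0.0428, 0.3567]
tool_rot: [0.56, 0.584, 0.406, -0.425]
ft_force: [-0.1, -0.0, -2.1]
grip_width: 0.0562
```

```bash
python3 - <<'E'
from st import *
o=st(72,.04)
w=camera("scene")[:,:,::-1]
crop("s",150,160,310,310,4,"pics/c17.png",w)
E
```

```text
34.8 [-0.396  0.553  1.93   1.037  1.573 -0.981] P [0.4608 0.0428 0.3567] G [0.4541 0.1986 0.306 ] gw 0.0562 roterr deg [-0.03  0.16  0.14] F [-0.1 -0.  -2.1]
```

View pics/c17.png

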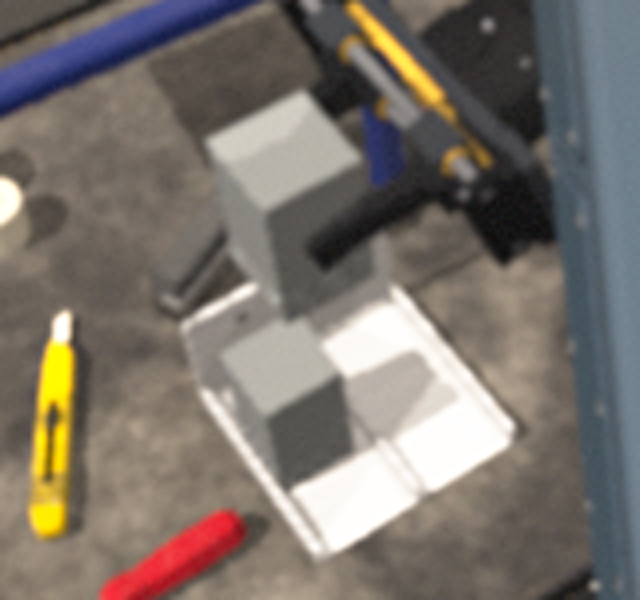

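Emit:
drive_tool --plan '[[[0, 0, -1, 0, 0, 0], [0, 0, -1, 0, 0, 0], [0, 0, -1, 0, 0, 0], [0, 0, -1, 0, 0, 0], [0, 0, -1, 0, 0, 0], [0, 0, -1, 0, 0, 0], [0, 0, -0.8, 0, 0, 0], [0, 0, 0, 0, 0, 0]]]'

```text
time: 35.85
position: [0.4589, 0.042, 0.1894]
tool_rot: [0.557, 0.58, 0.409, -0.431]
ft_force: [-7.2, -4.6, 16.4]
grip_width: 0.0596
```

```bash
python3 - <<'E'
from st import *
o=st(72,.04)
w=camera("scene")[:,:,::-1]
crop("s",150,160,310,310,4,"pics/c18.png",w)
E
```

```text
35.85 [-0.4    0.913  1.965  1.067  1.394 -1.325] P [0.4589 0.042  0.1894] G [0.4515 0.1986 0.1412] gw 0.0596 roterr deg [0.91 0.33 0.32] F [-7.2 -4.6 16.4]
```

View pics/c18.png

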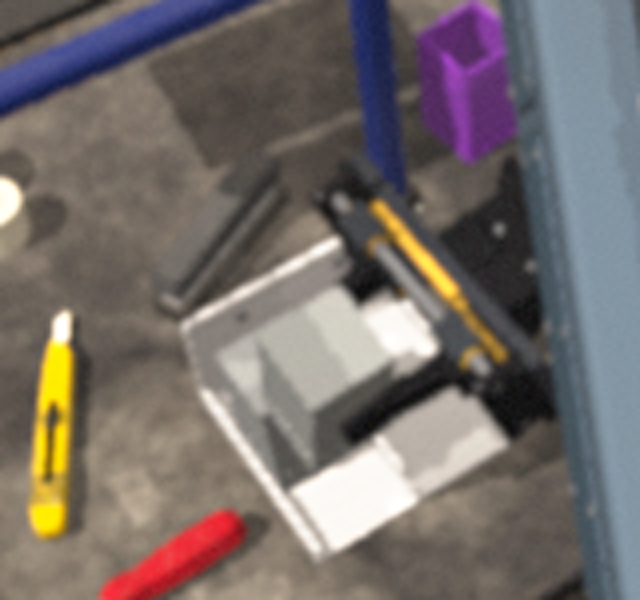

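Emit:
drive_tool --plan '[[[0, 0, 0.5, 0, 0, 0], [0, 0, 1, 0, 0, 0], [0, 0, 1, 0, 0, 0], [0, 0, 1, 0, 0, 0], [0, 0, 0, 0, 0, 0]]]'

```text
time: 36.52
position: [0.462, 0.0412, 0.2759]
tool_rot: [0.561, 0.585, 0.407, -0.422]
ft_force: [0.4, -1.3, -1.9]
grip_width: 0.0591
```

```bash
python3 - <<'E'
from st import *
o=st(72,.04)
f=lambda p:(150+(p[0]-1.5)/4,160+(p[1]-1.5)/4)
for p,z in [((222,352),.1),((343,375),.1),((268,413),.1),((288,487),.004),((350,450),.004)]: print(p,onz("scene",f(p),z).round(4))
w=camera("scene")[:,:,::-1]
crop("s",150,160,310,310,4,"pics/c19.png",w)
E
```

```text
36.525 [-0.398  0.72   1.962  1.046  1.469 -1.158] P [0.462  0.0412 0.2759] G [0.456  0.1969 0.2247] gw 0.0591 roterr deg [-0.21 -0.21 -0.03] F [ 0.4 -1.3 -1.9]
(222, 352) [0.5325 0.2386 0.1   ]
(343, 375) [0.4763 0.1844 0.1   ]
(268, 413) [0.4777 0.2357 0.1   ]
(288, 487) [0.4805 0.2327 0.004 ]
(350, 450) [0.4823 0.1855 0.004 ]
```

View pics/c19.png

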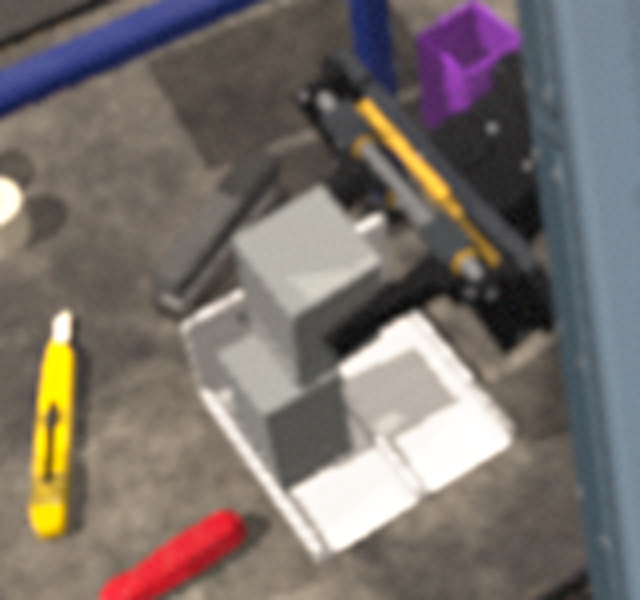

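```bash
python3 - <<'E'
from st import *
f=lambda p:(150+(p[0]-.75)/2.5,180+(p[1]-.75)/2.5)
for p,z in [((137,168),.1),((215,187),.1),((167,213),.1),((179,257),.004),((218,232),.004)]: print(p,onz("scene",f(p),z).round(4))
im=cv2.imread("pics/c15.png");cv2.imwrite("pics/c15c.png",cv2.resize(im[60:320,80:340],None,fx=2.3,fy=2.3))
f=lambda p:(150+(p[0]-1.5)/4,160+(p[1]-1.5)/4)
for p,z in [((222,352),.1),((343,385),.1),((268,413),.1),((285,487),.004),((350,447),.004)]: print("now",p,onz("scene",f(p),z).round(4))
E
```

```text
(137, 168) [0.5353 0.239  0.1   ]
(215, 187) [0.473  0.1854 0.1   ]
(167, 213) [0.4728 0.2386 0.1   ]
(179, 257) [0.4781 0.235  0.004 ]
(218, 232) [0.4816 0.1865 0.004 ]
now (222, 352) [0.5325 0.2386 0.1   ]
now (343, 385) [0.47  0.188 0.1  ]
now (268, 413) [0.4777 0.2357 0.1   ]
now (285, 487) [0.4816 0.2343 0.004 ]
now (350, 447) [0.4843 0.1843 0.004 ]
```

View pics/c15c.png

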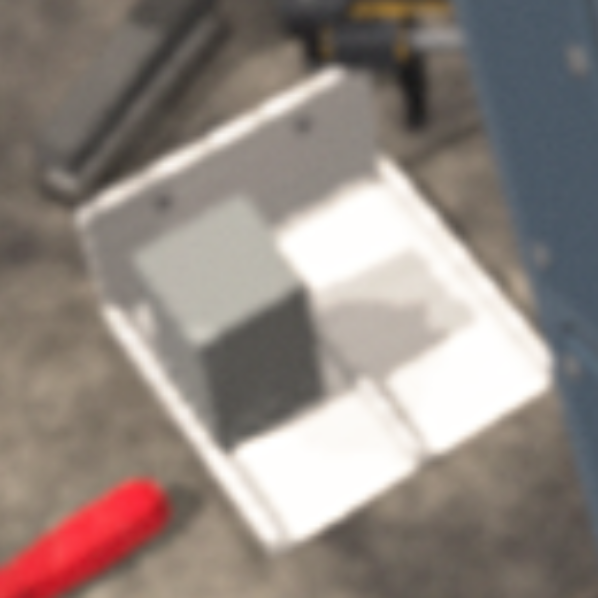

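```bash
python3 - <<'E'
from st import *
a=cv2.imread("pics/c17.png")[60:340,180:480];b=cv2.imread("pics/c19.png")[160:440,200:500]
cv2.imwrite("pics/cmp.png",cv2.resize(np.hstack([a,b]),None,fx=1.33,fy=1.33))
s=[]
f=lambda p:(150+(p[0]-1.5)/4,160+(p[1]-1.5)/4)
for n,P,z in [("c17",[(207,143),(300,92),(362,160),(268,208)],.3465),("c19",[(235,240),(320,187),(380,262),(295,315)],.265)]:
    Q=np.array([onz("scene",f(p),z) for p in P]);print(n,Q.round(4).tolist())
E
```

```text
c17 [[0.4798, 0.2352, 0.3465], [0.4841, 0.1804, 0.3465], [0.4274, 0.1768, 0.3465], [0.4264, 0.2294, 0.3465]]
c19 [[0.4802, 0.2317, 0.265], [0.4869, 0.1762, 0.265], [0.4248, 0.1749, 0.265], [0.4197, 0.2284, 0.265]]
```

View pics/cmp.png

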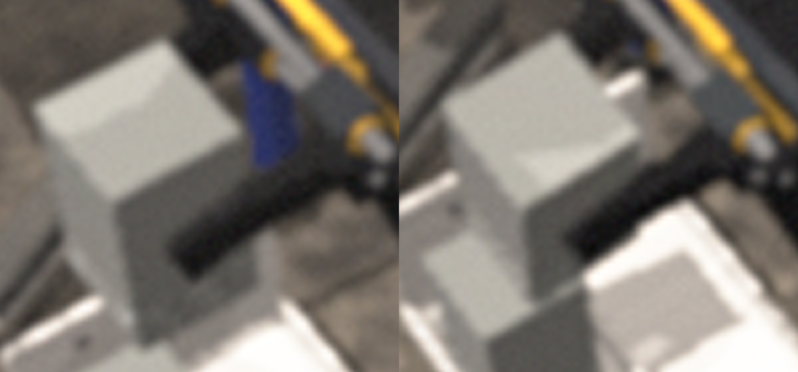

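```bash
python3 - <<'E'
from st import *
o=st(72,.04)
cv2.imwrite("pics/w20.png",camera("wrist")[:,:,::-1])
E
```

```text
36.575 [-0.398  0.722  1.962  1.046  1.468 -1.159] P [0.4618 0.0413 0.275 ] G [0.4557 0.197  0.2238] gw 0.0595 roterr deg [-0.19 -0.1  -0.03] F [-0.4 -0.7 -1.2]
```

View pics/w20.png

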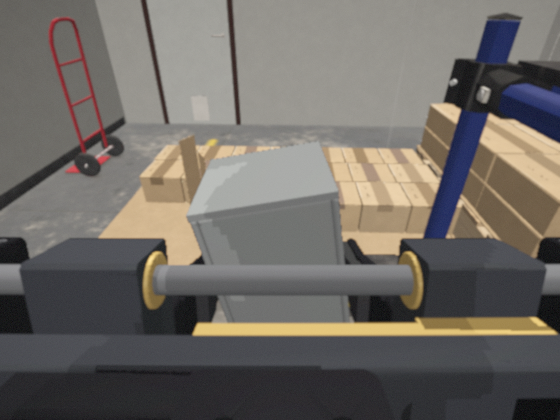

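```bash
python3 - <<'E'
from st import *
o=st(72,.04);q=o['q'];Rt=R.from_quat(o['tool_rot'])
for y,z in [(.0,.22),(-.1,.22),(-.2,.22),(-.23,.15),(-.23,.07)]:
    q,e=ik(np.array([.4557,y,z])-.164*Rt.apply([0,0,1]),Rt,q);print(y,z,q.round(2),round(e,4))
E
```

```text
36.625 [-0.398  0.724  1.962  1.046  1.468 -1.159] P [0.4616 0.0414 0.2744] G [0.4555 0.1971 0.2233] gw 0.0592 roterr deg [-0.14  0.   -0.02] F [ 0.6 -0.3 -0.8]
0.0 0.22 [-0.74  0.76  1.79  0.75  1.68 -1.16] 0.0
-0.1 0.22 [-0.86  0.8   1.64  0.65  1.81 -1.15] 0.0
-0.2 0.22 [-0.96  0.86  1.46  0.59  1.96 -1.13] 0.0
-0.23 0.15 [-0.99  0.98  1.4   0.55  1.91 -1.18] 0.0
-0.23 0.07 [-0.99  1.11  1.37  0.54  1.83 -1.23] 0.0
```

Emit:
drive_tool --plan '[[[0, -1, 0.4, -0.02, 0.48, -0.15], [0, -1, 0, -0.02, 0.48, -0.15], [0, -1, 0, -0.02, 0.48, -0.15], [0, -1, 0, -0.02, 0.48, -0.15], [0, -1, 0, 0, 0, 0], [0, -1, 0, 0, 0, 0], [0, -1, 0, 0, 0, 0], [0, -1, 0, 0, 0, 0]]]'

```text
time: 37.62
position: [0.4612, -0.1593, 0.2834]
tool_rot: [0.619, 0.521, 0.359, -0.466]
ft_force: [0.5, 0.7, -0.5]
grip_width: 0.0594
```

Emit:
drive_tool --plan '[[[0, -1, 0, 0, 0, 0], [0, -1, 0, 0, 0, 0], [0, -1, 0, 0, 0, 0], [0, -1, 0, 0, 0, 0], [0, -1, 0, 0, 0, 0], [0, -1, 0, 0, 0, 0], [0, -1, 0, 0, 0, 0], [0, -1, 0, 0, 0, 0]]]'

```text
time: 38.62
position: [0.4609, -0.3597, 0.2844]
tool_rot: [0.619, 0.521, 0.359, -0.466]
ft_force: [-0.1, 0.2, -0.7]
grip_width: 0.0594
```

Emit:
drive_tool --plan '[[[0, -1, -0.5, 0, 0, 0], [0, -0.2, -1, 0, 0, 0], [0, 0, -1, 0, 0, 0], [0, 0, -1, 0, 0, 0], [0, 0, -1, 0, 0, 0], [0, 0, -0.6, 0, 0, 0], [0, 0, 0, 0, 0, 0]]]'

```text
time: 39.5
position: [0.461, -0.3877, 0.1557]
tool_rot: [0.618, 0.521, 0.359, -0.467]
ft_force: [0.1, 0.2, -2.0]
grip_width: 0.0592
```

```bash
python3 - <<'E'
from st import *
o=st(72,.04)
w=camera("scene")[:,:,::-1];t=camera("top")[:,:,::-1]
cv2.imwrite("pics/c21.png",np.hstack([cv2.resize(w[100:300,260:440],None,fx=2,fy=2),cv2.resize(t[170:320,200:420],None,fx=1.9,fy=1.9)[:400] if 0 else cv2.resize(t[160:320,230:430],(400,400))]))
E
```

```text
39.5 [-0.987  1.052  1.383  0.537  1.873 -0.999] P [ 0.461  -0.3877  0.1557] G [ 0.4541 -0.2317  0.1055] gw 0.0592 roterr deg [-0.32 11.73 -3.55] F [ 0.1  0.2 -2. ]
```

View pics/c21.png

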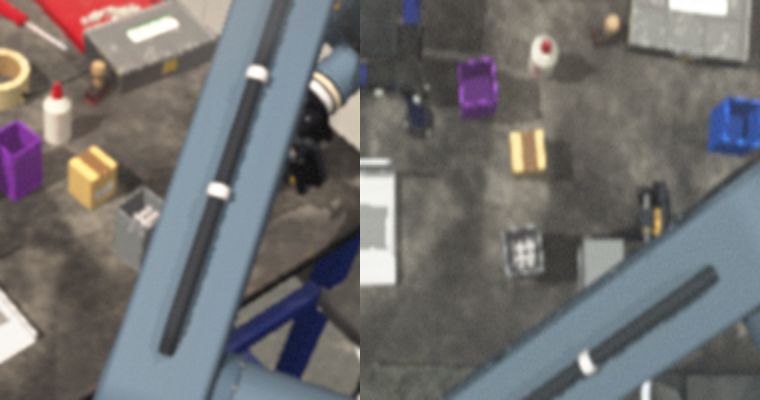

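Emit:
drive_tool --plan '[[[0, 0, -0.8, 0, 0, 0], [0, 0, -0.4, 0, 0, 0], [0, 0, 0, 0, 0, 0]]]'

```text
time: 39.98
position: [0.461, -0.3878, 0.1259]
tool_rot: [0.618, 0.521, 0.359, -0.466]
ft_force: [-0.3, -0.5, -0.8]
grip_width: 0.0587
```

Emit:
drive_tool --plan '[[[0, 0, -0.2, 0, 0, 0], [0, 0, 0, 0, 0, 0]]]'

```text
time: 40.22
position: [0.4612, -0.3881, 0.1218]
tool_rot: [0.618, 0.521, 0.359, -0.466]
ft_force: [-1.0, -0.7, -0.7]
grip_width: 0.0593
```

Emit:
drive_tool --plan '[[[0, 0, -0.2, 0, 0, 0], [0, 0, 0, 0, 0, 0]]]'

```text
time: 40.48
position: [0.4612, -0.388, 0.1168]
tool_rot: [0.619, 0.521, 0.359, -0.466]
ft_force: [0.4, 0.0, -1.5]
grip_width: 0.0594
```

Emit:
drive_tool --plan '[[[0, 0, -0.2, 0, 0, 0], [0, 0, 0, 0, 0, 0]]]'

```text
time: 40.72
position: [0.4611, -0.388, 0.1116]
tool_rot: [0.619, 0.521, 0.359, -0.466]
ft_force: [-0.1, -0.3, -1.5]
grip_width: 0.0591
```

Emit:
drive_tool --plan '[[[0, 0, -0.15, 0, 0, 0], [0, 0, 0, 0, 0, 0]]]'

```text
time: 40.98
position: [0.4611, -0.388, 0.1079]
tool_rot: [0.618, 0.521, 0.359, -0.466]
ft_force: [-0.2, 0.3, -1.7]
grip_width: 0.0592
```

Emit:
drive_tool --plan '[[[0, 0, -0.15, 0, 0, 0], [0, 0, 0, 0, 0, 0]]]'

```text
time: 41.22
position: [0.4611, -0.388, 0.1042]
tool_rot: [0.618, 0.521, 0.359, -0.466]
ft_force: [-0.3, -0.1, -1.7]
grip_width: 0.0594
```

Emit:
drive_tool --plan '[[[0, 0, -0.15, 0, 0, 0], [0, 0, 0, 0, 0, 0]]]'

```text
time: 41.48
position: [0.4612, -0.388, 0.1004]
tool_rot: [0.619, 0.521, 0.359, -0.466]
ft_force: [0.6, -1.1, -1.9]
grip_width: 0.059
```

```bash
python3 - <<'E'
from st import *
o=st(72,.04)
cv2.imwrite("pics/w22.png",camera("wrist")[:,:,::-1])
E
```

```text
41.475 [-0.988  1.139  1.357  0.528  1.818 -1.033] P [ 0.4612 -0.388   0.1004] G [ 0.4544 -0.2322  0.0499] gw 0.059 roterr deg [-0.44 11.66 -3.58] F [ 0.6 -1.1 -1.9]
```

View pics/w22.png

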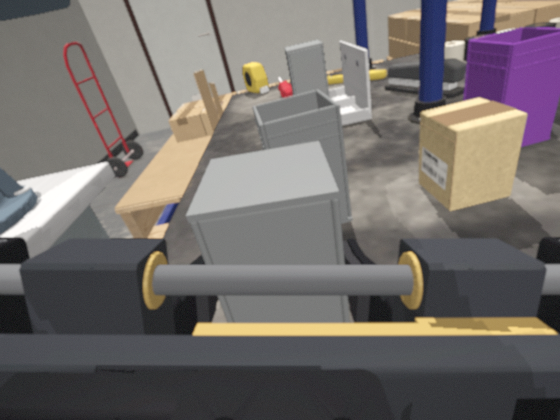

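Emit:
drive_tool --plan '[[[0, 0, -0.12, 0, 0, 0], [0, 0, 0, 0, 0, 0]]]'

```text
time: 41.78
position: [0.4612, -0.3883, 0.098]
tool_rot: [0.618, 0.521, 0.359, -0.466]
ft_force: [-0.4, -1.0, 1.2]
grip_width: 0.0595
```

Emit:
drive_tool --plan '[[[0, 0, -0.1, 0, 0, 0], [0, 0, 0, 0, 0, 0]]]'

```text
time: 42.02
position: [0.461, -0.3887, 0.097]
tool_rot: [0.617, 0.521, 0.361, -0.467]
ft_force: [-0.9, -3.1, 7.5]
grip_width: 0.0591
```

Emit:
drive_tool --plan '[[[0, 0, 0, 0, 0, 0], [0, 0, 0, 0, 0, 0], [0, 0, 0, 0, 0, 0], [0, -0.3, 0.1, 0, 0, 0], [0, -0.9, 0.3, 0, 0, 0], [0, -1, 0.3, 0, 0, 0], [0, -0.8, 0.6, 0, 0, 0], [0, 0, 1, 0, 0, 0]]]' --grip 0

```text
time: 43.02
position: [0.4607, -0.4644, 0.1529]
tool_rot: [0.619, 0.521, 0.359, -0.465]
ft_force: [-0.3, 0.1, 0.2]
grip_width: 0.0871
```

```bash
python3 - <<'E'
from st import *
o=st(72,.04)
T=R.from_euler('z',np.pi/2)*tool(0,.04); Rt=R.from_quat(o['tool_rot'])
rv=(T*Rt.inv()).as_rotvec(True);print(rv/6,np.linalg.norm(rv)/6)
# two stage: undo tilt then yaw
q=o['q'];P=o['position']
n=17
Pt=np.array([.455,-.225,.33])
for k in range(1,n+1):
    r=R.from_rotvec(rv*k/n,True)*Rt;p=P+(Pt-P)*k/n
    q2,e=ik(p,r,q);
    if k%2==0 or e>1e-3: print(k,q2.round(2),round(e,4),(np.abs(q2-q)/.125).max().round(2))
    q=q2
w=camera("scene")[:,:,::-1];t=camera("top")[:,:,::-1]
cv2.imwrite("pics/c23.png",np.hstack([cv2.resize(w[100:300,260:440],None,fx=2,fy=2),cv2.resize(t[160:320,230:430],(400,400))]))
E
```

```text
43.025 [-1.045  1.103  1.209  0.507  1.996 -0.971] P [ 0.4607 -0.4644  0.1529] G [ 0.4542 -0.3086  0.1022] gw 0.0871 roterr deg [-0.46 11.64 -3.68] F [-0.3  0.1  0.2]
[ -8.05193407 -10.86993389  14.48051215] 19.816012140523412
2 [-1.    1.04  1.27  0.38  1.92 -1.18] 0.0 0.82
4 [-0.96  0.97  1.34  0.27  1.82 -1.37] 0.0 0.74
6 [-0.92  0.9   1.41  0.19  1.69 -1.54] 0.0 0.66
8 [-0.87  0.82  1.48  0.12  1.56 -1.69] 0.0 0.59
10 [-0.83  0.74  1.56  0.07  1.41 -1.83] 0.0 0.6
12 [-0.79  0.67  1.63  0.03  1.26 -1.96] 0.0 0.62
14 [-0.74  0.59  1.7   0.01  1.1  -2.09] 0.0 0.63
16 [-0.7   0.52  1.77 -0.    0.94 -2.22] 0.0 0.64
```

View pics/c23.png

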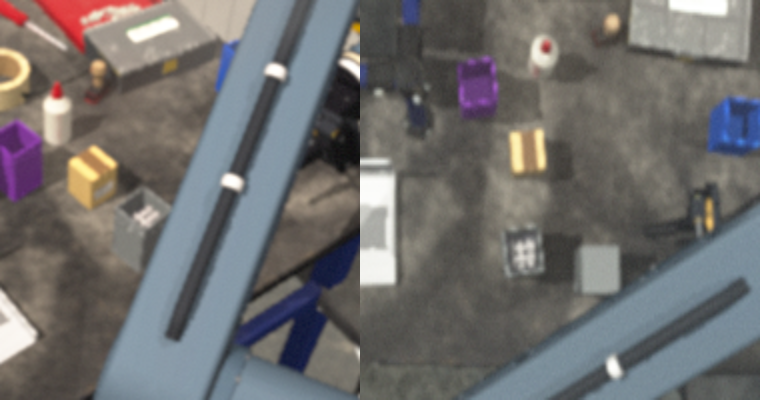

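```bash
python3 - <<'E'
from st import *
f=lambda p:(230+(p[0]-360)/2,160+p[1]/2.5)
for p in [(577,247),(619,246),(621,292),(576,293)]: print(onz("top",f(p),.096).round(4))
E
```

```text
[ 0.4796 -0.19    0.096 ]
[ 0.4825 -0.2536  0.096 ]
[ 0.4272 -0.2565  0.096 ]
[ 0.4243 -0.1888  0.096 ]
```

Emit:
drive_tool --plan '[[[0, 0, 1, -0.54, -0.72, 0.97], [0, 0, 1, -0.54, -0.72, 0.97], [0, 0, 1, -0.54, -0.72, 0.97], [0, 0.3, 1, -0.54, -0.72, 0.97], [0, 0.8, 1, -0.54, -0.72, 0.97], [0, 0.8, 1, -0.54, -0.72, 0.97], [0, 0.8, 1, -0.54, -0.72, 0.97], [0, 0.8, 0.5, -0.54, -0.72, 0.97]]]'

```text
time: 44.12
position: [0.4612, -0.3737, 0.3414]
tool_rot: [0.32, 0.894, 0.19, -0.251]
ft_force: [-0.4, -0.5, -0.8]
grip_width: 0.0874
```

Emit:
drive_tool --plan '[[[0, 0.8, 0, -0.54, -0.73, 0.96], [0, 0.8, 0, -0.54, -0.73, 0.96], [0, 0.8, 0, -0.54, -0.73, 0.96], [0, 0.8, 0, -0.53, -0.73, 0.96], [0, 0.8, 0, -0.53, -0.73, 0.96], [0, 0.8, 0, -0.53, -0.73, 0.96], [0, 0.5, 0, -0.53, -0.73, 0.96], [0, 0, 0, 0, 0, 0]]]'

```text
time: 45.12
position: [0.4602, -0.2408, 0.3402]
tool_rot: [-0.019, 1.0, -0.0, 0.001]
ft_force: [-0.2, -0.5, -0.1]
grip_width: 0.0869
```

```bash
cat > look.py <<'E'
from st import *
import pickle,sys
o=robot.get_obs();Rt=R.from_quat(o['tool_rot']);T=R.from_euler('z',np.pi/2)*tool(0,.04)
print(o['time'],o['position'].round(4),(o['position']+.164*Rt.apply([0,0,1])).round(4),"corr units",(T*Rt.inv()).as_rotvec(True)/6,o['q'].round(2))
pickle.dump(o,open(sys.argv[1]+".pkl","wb"))
cv2.imwrite("pics/"+sys.argv[1]+".png",camera("wrist")[:,:,::-1])
E
python3 look.py w24
```

```text
45.125 [ 0.4602 -0.2408  0.3402] [ 0.4607 -0.2409  0.1762] corr units [0.00748782 0.02733358 0.02262833] [-0.7   0.48  1.76  0.    0.9  -2.31]
```

View pics/w24.png

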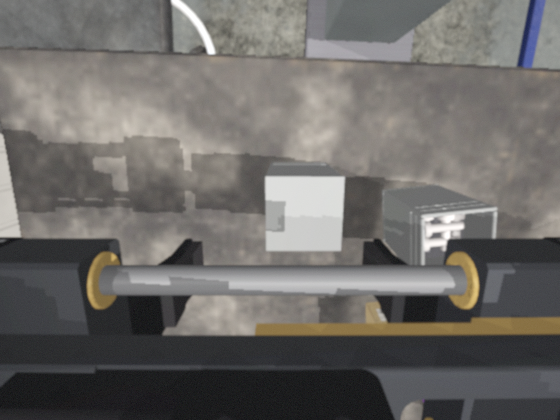

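```bash
python3 - <<'E'
from st import *
import pickle
px2ray.obs=pickle.load(open("w24.pkl","rb"))
Q=np.array([onz("wrist",uv,.096) for uv in [(265,177),(343,177),(342,249),(265,249)]]);print(Q.round(4),Q.mean(0))
E
```

```text
[[ 0.4269 -0.2539  0.096 ]
 [ 0.4248 -0.1991  0.096 ]
 [ 0.4787 -0.1952  0.096 ]
 [ 0.4809 -0.2526  0.096 ]] [ 0.45283065 -0.225173    0.096     ]
```

Emit:
drive_tool --plan '[[[-0.3, 0.62, 0, 0, 0, 0], [0, 0, -1, 0, 0, 0], [0, 0, -1, 0, 0, 0], [0, 0, -1, 0, 0, 0], [0, 0, -1, 0, 0, 0], [0, 0, 0, 0, 0, 0]]]'

```text
time: 45.92
position: [0.4528, -0.227, 0.2387]
tool_rot: [-0.018, 1.0, 0.0, 0.0]
ft_force: [0.2, 0.1, 0.4]
grip_width: 0.087
```

Emit:
drive_tool --plan '[[[0, 0, 0, 0, 0, 0], [0, 0, 0, 0, 0, 0], [0, 0, 0, 0, 0, 0], [0, 0, 0, 0, 0, 0], [0, 0, 0.5, 0, 0, 0], [0, 0, 1, 0, 0, 0], [0, 0, 1, 0, 0, 0], [0, 0, 1, 0, 0, 0]]]' --grip 1 --force 20

```text
time: 46.92
position: [0.4535, -0.2275, 0.3292]
tool_rot: [-0.018, 1.0, -0.002, 0.003]
ft_force: [-0.5, 0.3, -1.2]
grip_width: 0.0557
```

Emit:
drive_tool --plan '[[[0, 0.5, 1, 0, 0, 0], [0, 1, 0.5, 0, 0, 0], [0, 1, 0, 0, 0, 0], [0, 1, 0, 0, 0, 0], [0, 1, 0, 0, 0, 0], [0, 1, 0, 0, 0, 0], [0, 1, 0, 0, 0, 0], [0, 1, 0, 0, 0, 0]]]'

```text
time: 47.92
position: [0.4534, -0.0393, 0.3659]
tool_rot: [-0.018, 1.0, -0.002, 0.003]
ft_force: [-0.1, 0.6, -1.0]
grip_width: 0.0558
```

Emit:
drive_tool --plan '[[[0.5, 1, 0, 0, 0, 0], [0.5, 1, 0, 0, 0, 0], [0.5, 1, 0, 0, 0, 0], [0.5, 1, 0, 0, 0, 0], [0.5, 1, 0, 0, 0, 0], [0.5, 1, 0, 0, 0, 0], [0.4, 0.9, 0, 0, 0, 0], [0, 0, 0, 0, 0, 0]]]'

```text
time: 48.92
position: [0.5389, 0.1335, 0.3658]
tool_rot: [-0.019, 1.0, -0.001, 0.003]
ft_force: [-0.1, -0.3, 0.1]
grip_width: 0.0557
```

```bash
python3 look.py w25; python3 - <<'E'
from st import *
w=camera("scene")[:,:,::-1]
crop("s",150,160,330,310,4,"pics/c25.png",w)
E
```

```text
48.925 [0.5389 0.1335 0.3658] [0.5399 0.1331 0.2018] corr units [0.02712678 0.06034921 0.01132242] [ 0.04  0.48  1.65 -0.    1.   -1.57]
```

View pics/c25.png

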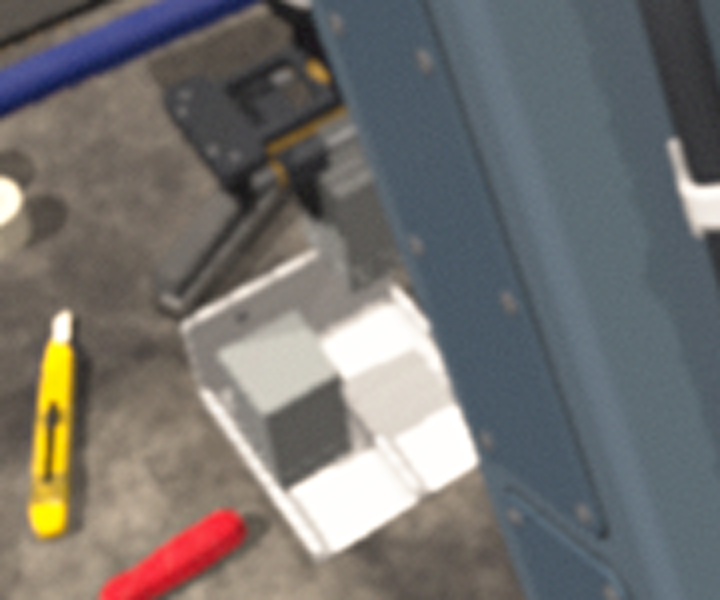

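View pics/w25.png

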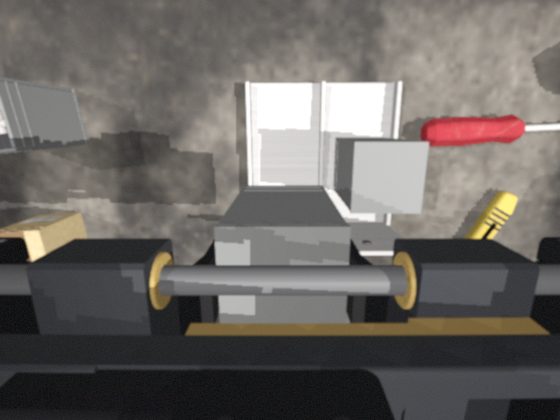

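Emit:
drive_tool --plan '[[[-0.05, 0, -1, 0, 0.06, 0], [0, 0, -1, 0, 0, 0], [0, 0, -1, 0, 0, 0], [0, 0, -1, 0, 0, 0], [0, 0, -0.6, 0, 0, 0], [0, 0, -0.15, 0, 0, 0], [0, 0, 0, 0, 0, 0]]]'

```text
time: 49.9
position: [0.5376, 0.1321, 0.2469]
tool_rot: [-0.018, 1.0, -0.001, -0.0]
ft_force: [0.1, -0.9, -1.2]
grip_width: 0.0556
```

```bash
python3 - <<'E'
from st import *
import pickle
px2ray.obs=pickle.load(open("w25.pkl","rb"))
Q=np.array([onz("wrist",uv,.1) for uv in [(353,141),(428,141),(424,213),(351,210)]]);print(Q.round(4),Q.mean(0))
for uv in [(249,84),(323,84),(400,84)]: print(onz("wrist",uv,.016).round(4))
E
```

```text
[[0.4801 0.184  0.1   ]
 [0.4778 0.2403 0.1   ]
 [0.5336 0.2458 0.1   ]
 [0.5334 0.1875 0.1   ]] [0.50621689 0.21440113 0.1       ]
[0.4334 0.0967 0.016 ]
[0.4307 0.1681 0.016 ]
[0.4276 0.2424 0.016 ]
```

Emit:
drive_tool --plan '[[[0, 0, -0.13, 0, 0, 0], [0.15, 0, 0, 0, 0, 0], [0.15, 0, 0, 0, 0, 0], [0, 0, 0, 0, 0, 0]]]'

```text
time: 50.4
position: [0.5427, 0.1328, 0.2452]
tool_rot: [-0.018, 1.0, -0.001, -0.004]
ft_force: [-7.7, 0.6, 14.3]
grip_width: 0.0563
```

Emit:
drive_tool --plan '[[[0.1, 0, 0, 0, 0, 0], [0, 0, 0, 0, 0, 0]]]'

```text
time: 50.65
position: [0.5452, 0.1329, 0.2454]
tool_rot: [-0.018, 1.0, -0.001, -0.004]
ft_force: [-7.5, 0.2, 14.9]
grip_width: 0.0557
```

Emit:
drive_tool --plan '[[[0.04, 0, 0.06, 0, 0, 0], [0.04, 0, 0, 0, 0, 0], [0, 0, 0, 0, 0, 0]]]'

```text
time: 51.02
position: [0.5489, 0.1325, 0.2453]
tool_rot: [-0.018, 1.0, -0.001, -0.001]
ft_force: [-4.8, 0.0, 6.9]
grip_width: 0.0559
```

Emit:
drive_tool --plan '[[[0.1, 0, 0, 0, 0, 0], [0, 0, 0, 0, 0, 0]]]'

```text
time: 51.28
position: [0.5499, 0.1326, 0.2452]
tool_rot: [-0.018, 1.0, -0.001, -0.004]
ft_force: [-7.3, 0.1, 10.2]
grip_width: 0.0558
```

Emit:
drive_tool --plan '[[[0.1, 0, 0, 0, 0, 0], [0, 0, 0, 0, 0, 0]]]'

```text
time: 51.52
position: [0.551, 0.1326, 0.2451]
tool_rot: [-0.018, 1.0, -0.001, -0.007]
ft_force: [-11.2, -0.2, 14.0]
grip_width: 0.0559
```

Emit:
drive_tool --plan '[[[0, 0, 0, 0, 0, 0], [0, 0, 0, 0, 0, 0], [0, 0, 0, 0, 0, 0], [0, 0, 0, 0, 0, 0]]]' --grip 0

```text
time: 52.02
position: [0.5548, 0.1323, 0.2446]
tool_rot: [-0.018, 1.0, -0.001, -0.0]
ft_force: [0.2, -0.2, 0.7]
grip_width: 0.0848
```

Emit:
drive_tool --plan '[[[0, 0, 0.8, 0, 0, 0], [0, 0, 1, 0, 0, 0], [0, 0, 1, 0, 0, 0], [0, 0, 1, 0, 0, 0], [0, 0, 0, 0, 0, 0]]]'

```text
time: 52.65
position: [0.5552, 0.1324, 0.3415]
tool_rot: [-0.018, 1.0, -0.001, 0.002]
ft_force: [1.2, 0.4, 0.4]
grip_width: 0.0872
```

```bash
python3 look.py w26; python3 - <<'E'
from st import *
w=camera("scene")[:,:,::-1]
crop("s",150,160,330,310,4,"pics/c26.png",w)
E
```

```text
52.65 [0.5552 0.1324 0.3415] [0.5558 0.132  0.1775] corr units [0.02508271 0.03679659 0.03438591] [ 0.04  0.54  1.63 -0.    0.97 -1.57]
```

View pics/w26.png

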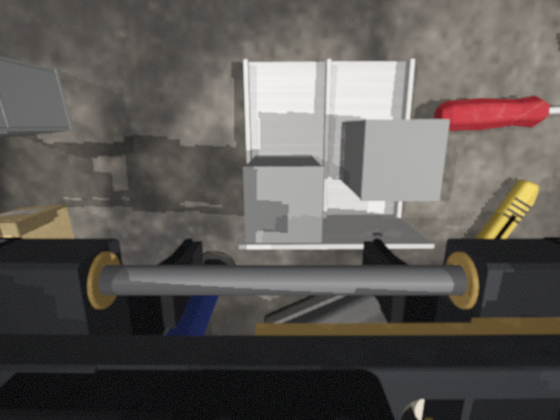

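View pics/c26.png

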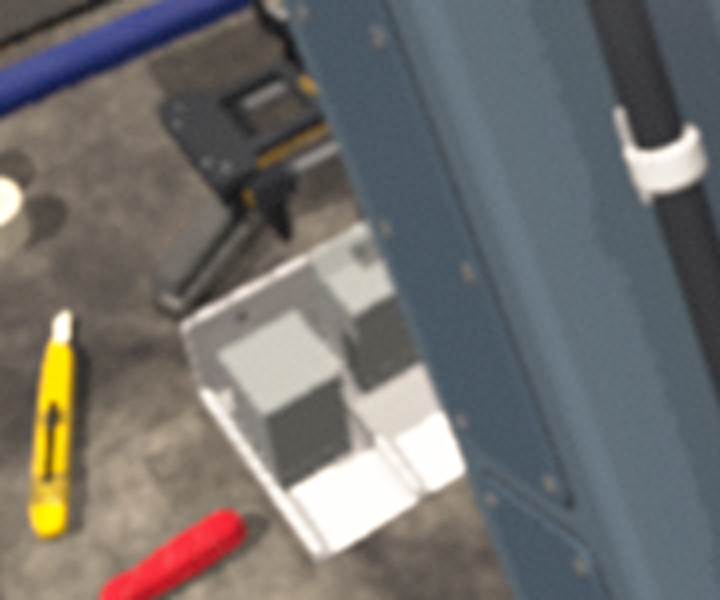

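```bash
python3 - <<'E'
from st import *
import pickle
px2ray.obs=pickle.load(open("w26.pkl","rb"))
Q=np.array([onz("wrist",uv,.1) for uv in [(244,166),(323,166),(323,243),(243,243)]]);print(Q.round(4),Q.mean(0))
Q=np.array([onz("wrist",uv,.1) for uv in [(365,121),(446,119),(442,199),(363,198)]]);print(Q.round(4),Q.mean(0))
for uv in [(240,245),(433,245)]: print("walltop",onz("wrist",uv,.09).round(4))
E
```

```text
[[0.5146 0.1045 0.1   ]
 [0.5126 0.1588 0.1   ]
 [0.5688 0.1627 0.1   ]
 [0.571  0.1041 0.1   ]] [0.54171974 0.13251147 0.1       ]
[[0.4817 0.1847 0.1   ]
 [0.4783 0.2385 0.1   ]
 [0.5326 0.2447 0.1   ]
 [0.534  0.1886 0.1   ]] [0.50665301 0.21411774 0.1       ]
walltop [0.5765 0.1006 0.09  ]
walltop [0.571  0.2489 0.09  ]
```

```bash
python3 - <<'E'
from st import *
crop("w",230,150,450,260,3.5,"pics/w26c.png",cv2.imread("pics/w26.png"))
E
```

```text
(no output)
```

View pics/w26c.png

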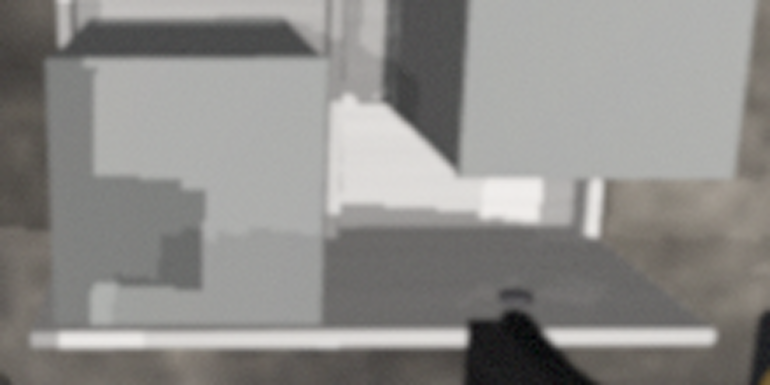

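Emit:
drive_tool --plan '[[[-0.8, 1, 0, 0, 0.03, 0], [-0.8, 1, 0, 0, 0, 0.03], [-0.7, 1, 0, 0, 0, 0], [0, 0.27, -0.5, 0, 0, 0], [0, 0, -1, 0, 0, 0], [0, 0, -1, 0, 0, 0], [0, 0, -1, 0, 0, 0], [0, 0, -0.4, 0, 0, 0]]]'

```text
time: 53.75
position: [0.4969, 0.2134, 0.2395]
tool_rot: [-0.019, 1.0, -0.002, -0.004]
ft_force: [-0.2, 0.2, -0.6]
grip_width: 0.0871
```

Emit:
drive_tool --plan '[[[0, 0, 0, 0, 0, 0], [0, 0, 0, 0, 0, 0], [0, 0, 0, 0, 0, 0], [0, 0, 0, 0, 0, 0]]]' --grip 1 --force 25

```text
time: 54.25
position: [0.4971, 0.2142, 0.243]
tool_rot: [-0.02, 1.0, -0.001, -0.001]
ft_force: [-0.4, -0.6, 1.8]
grip_width: 0.056
```

Emit:
drive_tool --plan '[[[0.3, 0.01, 0.02, 0, 0, 0], [0.4, 0.02, 0, 0, 0, 0], [0.4, 0.02, 0, 0, 0, 0], [0.3, 0.01, 0, 0, 0, 0], [0, 0, 0, 0, 0, 0]]]'

```text
time: 54.88
position: [0.5333, 0.2156, 0.2429]
tool_rot: [-0.02, 1.0, -0.001, -0.001]
ft_force: [0.0, -0.8, 0.5]
grip_width: 0.0559
```

Emit:
drive_tool --plan '[[[0.1, 0, 0, 0, 0, 0], [0.1, 0, 0, 0, 0, 0], [0, 0, 0, 0, 0, 0]]]'

```text
time: 55.25
position: [0.535, 0.2157, 0.2428]
tool_rot: [-0.02, 1.0, -0.002, -0.005]
ft_force: [-7.2, -0.4, 7.9]
grip_width: 0.0557
```

Emit:
drive_tool --plan '[[[0.1, 0, 0, 0, 0, 0], [0.1, 0, 0, 0, 0, 0], [0, 0, 0, 0, 0, 0]]]'

```text
time: 55.62
position: [0.5369, 0.2159, 0.2427]
tool_rot: [-0.02, 1.0, -0.002, -0.01]
ft_force: [-14.4, 0.0, 13.4]
grip_width: 0.0558
```

Emit:
drive_tool --plan '[[[0, 0, 0, 0, 0, 0], [0, 0, 0, 0, 0, 0], [0, 0, 0, 0, 0, 0]]]' --grip 0.22

```text
time: 56.0
position: [0.5426, 0.2156, 0.2426]
tool_rot: [-0.02, 1.0, -0.001, -0.002]
ft_force: [0.5, 1.0, -0.4]
grip_width: 0.0671
```

Emit:
drive_tool --plan '[[[0, 0, 0.5, 0, 0, 0], [0, 0, 1, 0, 0, 0], [0, 0, 1, 0, 0, 0], [0, 0, 1, 0, 0, 0], [0, 0, 1, 0, 0, 0], [0, 0, 0, 0, 0, 0]]]'

```text
time: 56.75
position: [0.5428, 0.2157, 0.3579]
tool_rot: [-0.02, 1.0, -0.001, 0.001]
ft_force: [-0.4, 0.2, -0.1]
grip_width: 0.068
```

```bash
python3 look.py w27; python3 - <<'E'
from st import *
w=camera("scene")[:,:,::-1]
crop("s",150,180,310,310,3,"pics/c27.png",w)
a=cv2.imread("pics/w27.png");crop("w",150,120,480,270,2.4,"pics/w27c.png",a)
E
```

```text
56.75 [0.5428 0.2157 0.3579] [0.5431 0.2154 0.1939] corr units [0.01628042 0.01774983 0.00529729] [ 0.19  0.53  1.59 -0.    1.03 -1.42]
```

View pics/w27c.png

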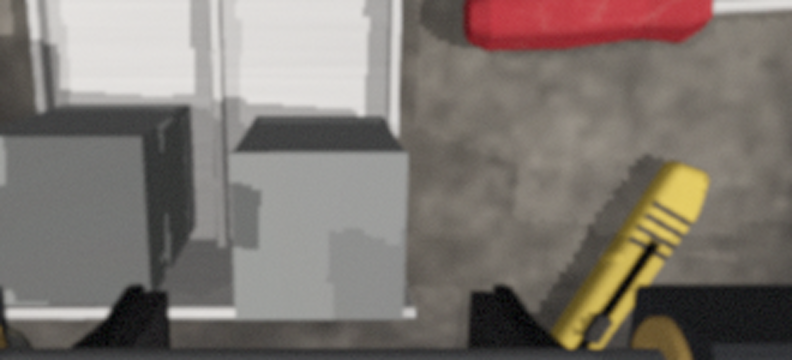

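View pics/c27.png

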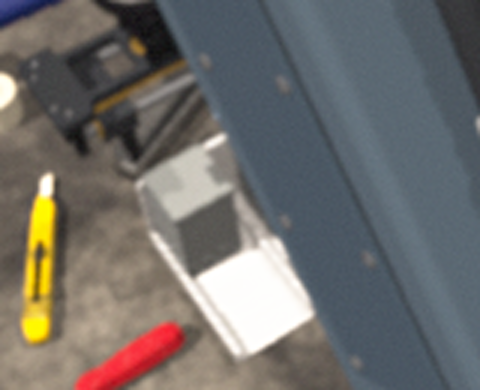

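Emit:
drive_tool --plan '[[[-0.4, -1, 0, 0, 0, 0], [0, -1, 0, 0, 0, 0], [0, -1, 0, 0, 0, 0], [0, -0.33, 0, 0, 0, 0], [0, 0, -0.5, 0, 0, 0], [0, 0, -1, 0, 0, 0], [0, 0, -0.5, 0, 0, 0], [0, 0, 0, 0, 0, 0]]]'

```text
time: 57.85
position: [0.5315, 0.133, 0.3038]
tool_rot: [-0.02, 1.0, -0.001, -0.004]
ft_force: [0.3, 0.8, 0.3]
grip_width: 0.068
```

```bash
python3 look.py w28; python3 - <<'E'
from st import *
a=cv2.imread("pics/w28.png");crop("w",130,120,460,270,2.4,"pics/w28c.png",a)
E
```

```text
57.85 [0.5315 0.133  0.3038] [0.5303 0.1325 0.1398] corr units [ 0.02687842 -0.07123494 -0.00256249] [ 0.04  0.57  1.72 -0.    0.86 -1.57]
```

View pics/w28c.png

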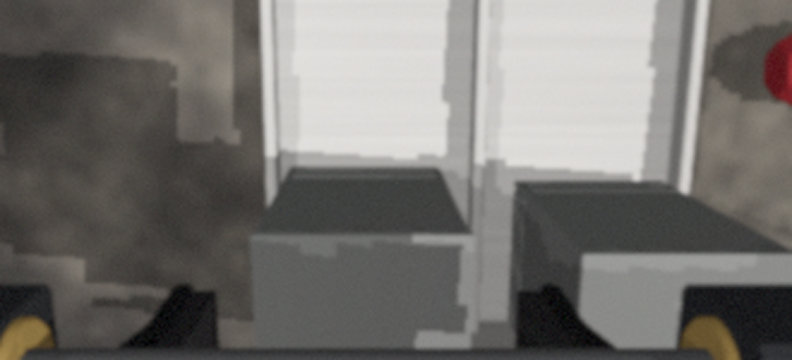

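```bash
python3 - <<'E'
from st import *
import pickle
px2ray.obs=pickle.load(open("w28.pkl","rb"))
f=lambda p:(130+(p[0]-.7)/2.4,120+(p[1]-.7)/2.4)
for p in [(250,236),(472,234),(582,255)]: print(onz("wrist",f(p),.1).round(4))
for p in [(289,169),(440,169),(517,184)]: print(onz("wrist",f(p),.004).round(4))
E
```

```text
[0.5152 0.1035 0.1   ]
[0.5124 0.1585 0.1   ]
[0.5167 0.1864 0.1   ]
[0.516  0.1035 0.004 ]
[0.5138 0.1594 0.004 ]
[0.5182 0.1883 0.004 ]
```

Emit:
drive_tool --plan '[[[0, -0.06, -0.5, 0, -0.05, 0], [0, 0, -1, 0, 0, 0], [0, 0, -0.9, 0, 0, 0], [0, 0, 0, 0, 0, 0]]]'

```text
time: 58.4
position: [0.5314, 0.1308, 0.2439]
tool_rot: [-0.02, 1.0, -0.001, -0.001]
ft_force: [-0.2, 0.2, -0.3]
grip_width: 0.0677
```

Emit:
drive_tool --plan '[[[0, 0, 0, 0, 0, 0], [0, 0, 0, 0, 0, 0], [0, 0, 0, 0, 0, 0]]]' --grip 1 --force 30

```text
time: 58.78
position: [0.5323, 0.131, 0.2462]
tool_rot: [-0.02, 1.0, -0.001, 0.002]
ft_force: [0.3, -0.2, 3.2]
grip_width: 0.0559
```

Emit:
drive_tool --plan '[[[0.1, 0, 0, 0, 0, 0], [0.1, 0, 0, 0, 0, 0], [0, 0, 0, 0, 0, 0]]]'

```text
time: 59.15
position: [0.5348, 0.1311, 0.2464]
tool_rot: [-0.02, 1.0, -0.001, -0.003]
ft_force: [-6.6, 0.7, 12.6]
grip_width: 0.0557
```

Emit:
drive_tool --plan '[[[0.1, 0, 0, 0, 0, 0], [0.1, 0, 0, 0, 0, 0], [0, 0, 0, 0, 0, 0]]]'

```text
time: 59.52
position: [0.5393, 0.1312, 0.2463]
tool_rot: [-0.02, 1.0, -0.001, -0.003]
ft_force: [-8.0, 1.3, 11.9]
grip_width: 0.0555
```

Emit:
drive_tool --plan '[[[0.1, 0, 0, 0, 0, 0], [0, 0, 0, 0, 0, 0]]]'

```text
time: 59.78
position: [0.5403, 0.1313, 0.2462]
tool_rot: [-0.02, 1.0, -0.001, -0.006]
ft_force: [-11.6, 0.8, 16.1]
grip_width: 0.0558
```

Emit:
drive_tool --plan '[[[0, 0, 0, 0, 0, 0], [0, 0, 0, 0, 0, 0], [0, 0, 0, 0, 0, 0]]]' --grip 0.22

```text
time: 60.15
position: [0.545, 0.1308, 0.2452]
tool_rot: [-0.02, 1.0, -0.001, 0.001]
ft_force: [-0.2, -0.1, -0.1]
grip_width: 0.0672
```

Emit:
drive_tool --plan '[[[0, 0, 0.5, 0, 0, 0], [0, 0, 1, 0, 0, 0], [0, 0, 1, 0, 0, 0], [0, 0, 1, 0, 0, 0], [0, 0, 1, 0, 0, 0], [0, 0, 0, 0, 0, 0]]]'

```text
time: 60.9
position: [0.5452, 0.1309, 0.3603]
tool_rot: [-0.02, 1.0, -0.001, 0.003]
ft_force: [0.2, -0.2, -0.6]
grip_width: 0.0678
```

```bash
python3 look.py w29; python3 - <<'E'
from st import *
a=cv2.imread("pics/w29.png");crop("w",200,140,470,265,2.9,"pics/w29c.png",a)
E
```

```text
60.9 [0.5452 0.1309 0.3603] [0.5463 0.1305 0.1963] corr units [0.02509339 0.06522319 0.00408298] [ 0.04  0.5   1.64 -0.    0.99 -1.57]
```

View pics/w29c.png

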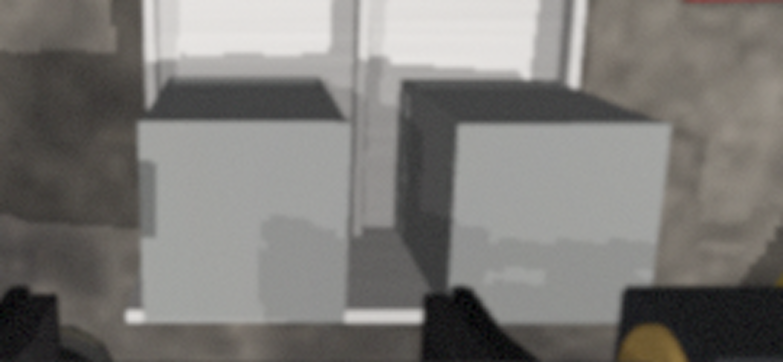

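```bash
python3 - <<'E'
from st import *
t=camera("top")[:,:,::-1]
crop("t",180,170,440,310,3,"pics/t30.png",t)
print(robot.hand_in())
E
```

```text
the job is handed in; nothing more can be done
None
```

View pics/t30.png

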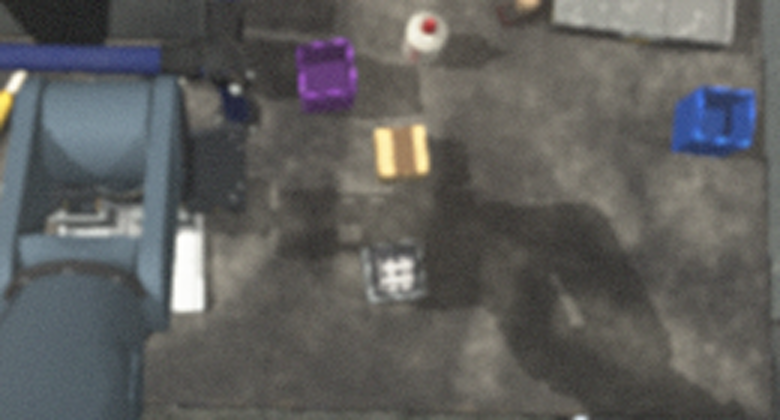

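Both empty tubs are upside down in the stand, one per lane, and pushed against the back wall. I handed the job in at about 61 s with the gripper raised clear of everything. The hand-in gives no verdict.

**What I did:** I tipped each tub onto its side and gripped it. I then turned it 90° so the mouth faced down, set it down, gripped it again from above and dragged it to the wall.

**Last checks:**
- In the final wrist view both tubs' rear edges hide the wall's top edge and their front faces line up, which I take as both touching the wall.
- The push force rose at the wall for both tubs.
- In the last top view the tub of bolts, the cardboard box, the glue bottle and both coloured look-alikes look unmoved, but I did not measure them.
- The screwdriver was hidden in that last view. It looked undisturbed in earlier ones.

**What went wrong on the way:**
- **First tub dragged forward:** after its first push to the wall it was about 37 mm forward again, probably caught by a finger as I withdrew. I did not notice at first.
- **Tubs bumped together:** because of that, the second tub bumped the first as I lowered it, with about 16 N at the wrist, and twisted about 12° in the grip. I set it down on the bench, gripped it afresh and pushed both tubs home again.
- **Second tub short of the wall:** its first push left it about 4 mm short although the force suggested contact, so I pushed it once more.
- **Pressing on the first tub:** while trying to push it with closed fingers, the gripper pressed down with about 18 N, so I gave up that method.

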